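Load the spring lift and slide its transport lock home

ROBOT

A 6-joint arm with a two-finger parallel gripper is mounted at the origin on the work surface. World frame = base frame: x ahead of the robot, y to its left, z up, the work surface at z = 0. Lengths are in m, angles in degrees, forces in N, time in s.
With the tool pointing down it reaches from about 0.375 to 0.9 m from the base axis. Payload 3.1 kg.
Tool frame: the origin (TCP) lies at the very end of the fingers, on their centre line; the grasp point (between the pads) lies 19 mm behind it (bot.grip_point_offset is the distance from the TCP to the grasp point, in m); z points along the fingers, x is the direction in which the jaws open and shut, and the axes are right-handed (so a half turn about z gives the same grasp; the last joint's range is limited). The gripper opens to 87 mm and grips with 3 to 60 N. Pads are 19 mm wide; open, the fingers measure 117 mm over their backs; the gripper's body (75 mm by 190 mm) begins 51 mm behind the grasp point.
Start: joints at [-84.769, 30.224, 82.088, -0, 67.689, -10.227], TCP at [0.167, -0.602, 0.223] pointing down, gripper open.
Joint ranges: [-176.69, 176.69], [-43.24, 126.21], [12.49, 139.97], [-82, 262], [0, 151.66], [-163.58, 163.58]. Speed limits (degrees/s): [159.86, 159.86, 180, 180, 180, 180].

INTERFACE

Orientations are given as a 3x3 rotation matrix whose columns are the frame's x, y, z axes.
In Python, from rig import bot, capture, recognise, place_of gives the robot as it stands.
- The arm moves only by the tool send_rows, never from a script. Its argument "motion" is a list of rows, each a list of 2 entries, a list of its own where there are three numbers: the shift along the tool's x, y, z in mm, then the turn about the tool's z in rad. A call has exactly 5 rows; each row shifts and turns the pose as measured when the row begins, along the tool's axes as they then stand; what a row does not reach is not made up. A row lasts 1/12 s, in which the tool goes at most 41.7 mm and 7.16 degrees, less where a joint would pass 70% of its speed; a pose out of reach is approached as far as the arm can. A call with a gripper value outside its range is refused whole. "gripper" is the closure, from 0 (fully open) to 1 (shut), set as the call begins (left out, the last holds). The fingers move at their own pace and stop on an object; the grip force is fixed at half the most. Time passes only in rows, so rows that do not move let the fingers close, or fill a call up. It gives the time, the measured TCP pose, the force and the opening at its end, in the units of the state.
- bot.read_state(): the state, without advancing time (a new reading comes with each control period).
- capture(name): name is "scene" or "top"; returns a dict with "image" (400x640x3 uint8, blue, green, red), "fx", "fy", "cx", "cy" (pixels), "dist_coeffs" ([k1, k2, p1, p2, k3] as OpenCV has them; the pictures are not rectified), "rvec" (rotation vector, rad) and "tvec" (3), from world to camera coordinates, as OpenCV has them. Camera axes: x right, y down, z forward; pixel columns grow to the right and rows downward; lengths in m; the calibration is good to about 2 mm. A picture is of the moment at which its call begins. There is no depth.
- bot.hand_in(): hands the job in, once; it reports no verdict.
Trained networks look in the newest picture that a camera, given by its name, has taken for a name from the list of things; names that differ only in an ending like _2 or _b are one class to them, and where a whole thing is asked for, a point or a joint stands for the part that bears it (a point fixed in the world has none). Each returns a list of dicts, best first, with "p" (0 to 1); they miss things now and then, are a little off and sometimes report something else, mostly with a low value. They report only what shows in the picture. A call takes as long as a camera call. They do not tell look-alikes from the thing itself.
- recognise(camera, target): "xy" ([column, row] in pixels, amid what is visible of it).
- place_of(camera, target): "xy" ([column, row] in pixels: a listed point, or the origin of a listed thing).
The state is a dict: "time_s": time; "joint_positions": joint angles; "qvel": joint speeds; "tau": joint torques, N m; "position": TCP position; "tcp_rot": TCP orientation; "force": force on the tool from outside, world axes, zero at the start; "moment": the same for the moment, N m; "opening": opening from 0.0 (shut) to 1.0 (fully open).
Only numpy, scipy, OpenCV 4.12 (cv2) and the standard library are available. Lean on these libraries where they do the work, as an engineer would, in place of code of your own. Each camera call takes 0.05 s, during which the arm holds its last target.

TASK

Set the two purple packs gently and upright on the spring lift's deck, one either side of the yellow middle rib and lengthwise along it, so that the deck sinks all the way down. Then lock the lift: pull the black knob up, slide the orange lock along its rail until it comes up against the red end stop, without ramming it, and let go so that the knob's pin drops fully into its hole. Leave everything else on the bench where it is.

Things in the scene. Friction and masses are not known exactly. Their poses are not given: they have to be found in the camera images.
- pack_a: Purple carton with dark ends and a pink strip on top, 150 long (own x) x 58 wide (own y) x 80 high (own z), 0.45 to 0.65 kg, rigid. Origin: centre of its underside. Both purple packs are alike.
- pack_b: Purple carton with dark ends and a pink strip on top, 150 long (own x) x 58 wide (own y) x 80 high (own z), 0.45 to 0.65 kg, rigid. Origin: centre of its underside. Both purple packs are alike.
- lift: Grey base of the spring lift, fixed to the bench, 210 (x) x 240 (y), under the deck; its +x and +y are those of the deck and the rail. Origin: on the bench under the centre of the deck.
- deck_top (a point): Centre of the top of the aluminium deck, 180 (x) x 220 (y), which rides up and down. Axes: x along the yellow middle rib (8 wide, 6 high, along the whole deck), y across it towards the lock rail, z up. The deck's top is 90 above the bench when empty and 50 when fully down. Each half has room for one pack centred 55 either side of the rib. A steel lug, 105 x 14, hangs on the deck's edge on the rail side, flush with its top surface.
- deck (a joint): How far the deck has sunk on its springs, 0 to 0.040 m. It carries about 3.5 N of load before it starts to sink and about 0.1 N more per mm, so one pack sinks it partly and two packs take it all the way down; it is damped.
- rail: The lock rail, 260 long (own x) x 50 wide, fixed beside the deck, its centre line 155 from the deck's centre line on the +y side. Origin: on the bench under its middle. It moves with the lift. A red end stop, 20 long, top 64 above the bench, is clamped on it at a place that differs each time.
- lock (a joint): Travel of the orange lock slide (60 x 50, top 66 above the bench; a 30 wide steel bolt sticks out 18 towards the deck) along the rail's +x, from 0 at its home end, nearer the robot. About 2 N of friction. It meets the red end stop after 0.085 to 0.136 m, not measured: see or feel it. Pushing with over 40 N is ramming. Unless the deck is fully down, the bolt jams on its lug at about 0.03 m.
- knob (a joint): How far the knob of the lock is pulled up, 0 to 0.016 m; it is sprung down with 4 to 6 N. At 0 its pin is fully in a hole of the rail, and the slide is held to within about 4 mm; above 0.011 the pin clears the rail and the slide runs. There are two holes: one at the home end and one where the slide touches the end stop (within about 4 mm); let go between them, the pin rests on the rail and the knob stays up about 0.010.
- knob_grip (a point): Middle of the black knob's grip: a block 30 (rail x) x 34 (rail y) x 40 high, with a cap 36 x 40 x 6 on top of it. This point is 98 above the bench with the pin in, the cap's top 124, the slide's top 66. Axes as the rail. Moves with the slide and the knob.
- tub: Bystander, to be left alone: yellow and red round tub, 70 dia x 90 high; origin at the centre of its underside.
- pack_green: Bystander, to be left alone: green cube-shaped pack, 90 x 90 x 90, with a yellow band; origin at the centre of its underside.
- pack_red: Bystander, to be left alone: flat red pack, 120 x 80 x 50; origin at the centre of its underside.
- tape_roll: Bystander, to be left alone: roll of clear tape lying flat, 110 dia x 48 high; origin at the centre of its underside.
- scanner: Bystander, to be left alone: grey hand scanner lying down, about 165 x 60 x 35; origin at the centre of its underside.
Mind the look-alikes: they are no part of the job. What is shaped like the pack_a but turquoise is not meant. What is shaped like the pack_b but green is not meant.

How it is judged (in metres and radians):
On the way, in this order (a step that is already met when the one before it is completed fails the run):
1. both purple packs stand released on the deck, one each side of the rib, the deck is fully down and the lock is still at home (x of pack_a in the frame of deck_top between -0.025 and 0.025 m and y of pack_a in the frame of deck_top between -0.09 and 0.09 m and z of pack_a in the frame of deck_top between -0.004 and 0.006 m and (y of pack_a in the frame of deck_top above 0.03 m or y of pack_a in the frame of deck_top below -0.03 m) and angle between each of pack_a, pack_b's own z axis and vertical below 0.08 rad and angle between the x axis of each of pack_a, pack_b and the x axis of deck_top, either way round below 0.2 rad and x of pack_b in the frame of deck_top between -0.025 and 0.025 m and y of pack_b in the frame of deck_top between -0.09 and 0.09 m and z of pack_b in the frame of deck_top between -0.004 and 0.006 m and (y of pack_b in the frame of deck_top above 0.03 m or y of pack_b in the frame of deck_top below -0.03 m) and value of joint deck above 0.036 m and contact force between the fingers and pack_a below 0.1 N and contact force between the fingers and pack_b below 0.1 N and value of joint lock below 0.01 m and ((y of pack_a in the frame of deck_top above 0.03 m and y of pack_b in the frame of deck_top below -0.03 m) or (y of pack_b in the frame of deck_top above 0.03 m and y of pack_a in the frame of deck_top below -0.03 m))), for 0.2 s.
2. the lock slide is at its end stop with the pin dropped into the hole there (value of joint lock above 0.075 m and value of joint knob below 0.003 m and x of pack_a in the frame of deck_top between -0.025 and 0.025 m and y of pack_a in the frame of deck_top between -0.09 and 0.09 m and z of pack_a in the frame of deck_top between -0.004 and 0.006 m and (y of pack_a in the frame of deck_top above 0.03 m or y of pack_a in the frame of deck_top below -0.03 m) and angle between each of pack_a, pack_b's own z axis and vertical below 0.08 rad and angle between the x axis of each of pack_a, pack_b and the x axis of deck_top, either way round below 0.2 rad and x of pack_b in the frame of deck_top between -0.025 and 0.025 m and y of pack_b in the frame of deck_top between -0.09 and 0.09 m and z of pack_b in the frame of deck_top between -0.004 and 0.006 m and (y of pack_b in the frame of deck_top above 0.03 m or y of pack_b in the frame of deck_top below -0.03 m) and value of joint deck above 0.036 m), for 0.2 s.
At the end, for the whole second after the job is handed in: Both packs at rest on the deck, one each side of the rib (30-90 mm from it), mid-deck within 25 mm, upright within 0.08 rad, along the rib within 0.2 rad, released; deck sunk at least 36 mm; lock slide over 75 mm from home with the knob within 3 mm of fully down (pin in the end hole) (all of step 2 and contact force between the fingers and pack_a below 0.1 N and contact force between the fingers and pack_b below 0.1 N and linear speed of each of pack_a, pack_b below 0.02 m/s and ((y of pack_a in the frame of deck_top above 0.03 m and y of pack_b in the frame of deck_top below -0.03 m) or (y of pack_b in the frame of deck_top above 0.03 m and y of pack_a in the frame of deck_top below -0.03 m))); the robot touches nothing.
It fails at once if the deck slams down (faster than 0.4 m/s): packs dropped onto it (velocity of joint deck above 0.4 m/s).
It fails at once if the lock is rammed into the end stop, its hole or the lug with more than 40 N (contact force between rail and lift above 40 N).
It fails at once if a bystander is moved by more than 30 mm (distance of any of tub, pack_green, pack_red, tape_roll, scanner from where it was at the start of the episode above 0.03 m).
It also fails if it takes over 72 s, if anything falls off the work surface, if the arm or the gripper's body presses on something with over 40 N, if the wrist force passes 120 N, or if a joint passes its speed limit or range.

## Working session

There is one attempt and no reset: what is moved stays moved. The work goes in short steps, Python scripts to look and compute and a tool call to move; the robot and the scene stay as the last step left them, time stands still between calls to the robot, and variables do not carry over. Pictures are saved under pics/ and viewed, and the job is handed in when it is done.

Besides the shell and the picture viewer there is one more tool, called after "Request:" by a JSON object that holds its "method" and its "body". send_rows: Moves the arm, as the interface text tells. Its arguments: {"type":"object","properties":{"motion":{"type":"array","items":{"type":"array"}},"gripper":{"type":"number"}},"required":["motion"]}

```bash
ls; mkdir -p pics; cat > h.py <<'E'
import numpy as np,cv2
from rig import bot,capture,recognise,place_of
def cap(n,save=None):
    c=capture(n)
    if save: cv2.imwrite('pics/'+save,c['image'])
    return c
def ray(c,uv):
    K=np.array([[c['fx'],0,c['cx']],[0,c['fy'],c['cy']],[0,0,1]]);d=np.array(c['dist_coeffs'])
    R,_=cv2.Rodrigues(np.array(c['rvec']));t=np.array(c['tvec']).reshape(3)
    p=cv2.undistortPoints(np.array([[uv]],float),K,d)[0,0]
    return -R.T@t, R.T@np.array([p[0],p[1],1])
def at(c,uv,z):
    o,v=ray(c,uv); return o+v*(z-o[2])/v[2]
def proj(c,P):
    K=np.array([[c['fx'],0,c['cx']],[0,c['fy'],c['cy']],[0,0,1]])
    return cv2.projectPoints(np.array(P,float).reshape(-1,3),np.array(c['rvec'],float),np.array(c['tvec'],float),K,np.array(c['dist_coeffs'],float))[0][:,0]
E
python3 - <<'E'
from h import *
np.set_printoptions(precision=3,suppress=True)
for n in ['top','scene']:
    c=cap(n,n+'0.png'); print(n,at(c,(320,200),0),ray(c,(320,200))[0])
    for t,z in [('pack_a',0),('lift',0),('deck_top',.09),('rail',0),('knob_grip',.098),('tub',0),('pack_green',0),('pack_red',0),('tape_roll',0),('scanner',0)]:
        for r in place_of(n,t)[:4]:
            print(t,round(r['p'],2),np.round(r['xy']),at(c,r['xy'],z))
s=bot.read_state();print(s)
E
```

```text
pics
top [0.527 0.091 0.   ] [0.302 0.084 1.304]
pack_a 0.9 [332. 248.] [0.372 0.05  0.   ]
pack_a 0.86 [298. 191.] [0.558 0.163 0.   ]
pack_a 0.77 [200. 241.] [0.39  0.474 0.   ]
pack_a 0.64 [241. 194.] [0.545 0.351 0.   ]
lift 0.88 [409. 181.] [ 0.593 -0.202  0.   ]
deck_top 0.62 [416. 174.] [ 0.593 -0.203  0.09 ]
rail 0.64 [366. 177.] [ 0.606 -0.062  0.   ]
knob_grip 0.74 [366. 192.] [ 0.535 -0.049  0.098]
tub 0.97 [294. 145.] [0.713 0.18  0.   ]
pack_green 0.8 [434. 261.] [ 0.333 -0.275  0.   ]
pack_red 0.74 [241. 142.] [0.722 0.358 0.   ]
scanner 0.92 [338. 140.] [0.732 0.031 0.   ]
scene [0.42  0.027 0.   ] [1.076 0.737 0.829]
pack_a 0.92 [458. 292.] [0.398 0.469 0.   ]
pack_a 0.81 [369. 293.] [0.55  0.337 0.   ]
pack_a 0.66 [335. 198.] [0.383 0.046 0.   ]
pack_a 0.62 [313. 254.] [0.567 0.166 0.   ]
lift 0.82 [216. 185.] [ 0.602 -0.214  0.   ]
deck_top 0.62 [216. 161.] [ 0.597 -0.203  0.09 ]
rail 0.88 [250. 213.] [ 0.596 -0.056  0.   ]
rail 0.44 [269. 288.] [0.711 0.18  0.   ]
knob_grip 0.63 [271. 177.] [ 0.532 -0.04   0.098]
tub 0.87 [265. 290.] [0.72  0.177 0.   ]
tub 0.21 [314. 253.] [0.563 0.164 0.   ]
pack_green 0.72 [274. 138.] [ 0.325 -0.302  0.   ]
pack_red 0.55 [318. 341.] [0.717 0.354 0.   ]
pack_red 0.53 [272. 175.] [ 0.45  -0.149  0.   ]
tape_roll 0.82 [404. 217.] [0.299 0.224 0.   ]
tape_roll 0.41 [370. 297.] [0.556 0.345 0.   ]
scanner 0.91 [224. 260.] [ 0.741  0.041 -0.   ]
{'time_s': 1.1, 'joint_positions': array([-84.77 ,  30.222,  82.088,   0.   ,  67.69 , -10.227]), 'qvel': array([-0.004, -0.185, -0.037,  0.012,  0.019, -0.086]), 'tau': array([  0.001, -44.002, -17.699,   0.064,   0.051,  -0.   ]), 'position': array([ 0.167, -0.602,  0.223]), 'tcp_rot': array([[ 0.267, -0.964,  0.   ],
       [-0.964, -0.267, -0.   ],
       [ 0.   , -0.   , -1.   ]]), 'force': array([0.3  , 0.05 , 0.418]), 'moment': array([-0.033,  0.023, -0.019]), 'opening': 1.0027973539163277}
```

View pics/top0.png

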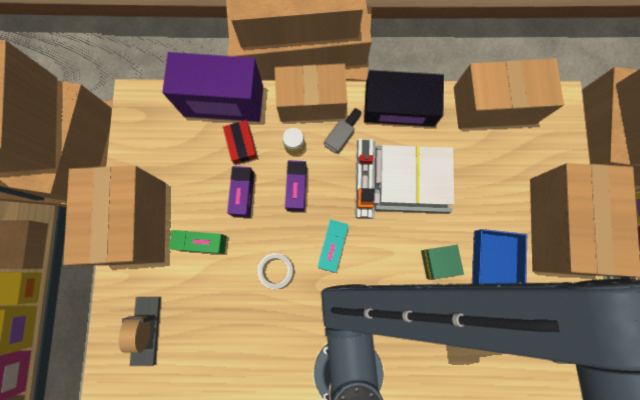

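View pics/scene0.png

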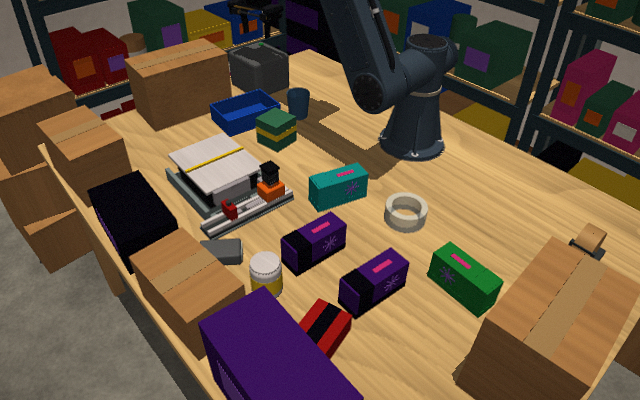

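```bash
python3 - <<'E'
import cv2
a=cv2.imread('pics/top0.png')
cv2.imwrite('pics/z1.png',cv2.resize(a[155:225,220:315],None,fx=8,fy=8,interpolation=cv2.INTER_CUBIC))
cv2.imwrite('pics/z2.png',cv2.resize(a[130:222,350:460],None,fx=7,fy=6.5,interpolation=cv2.INTER_CUBIC))
E
```

```text
(no output)
```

View pics/z1.png

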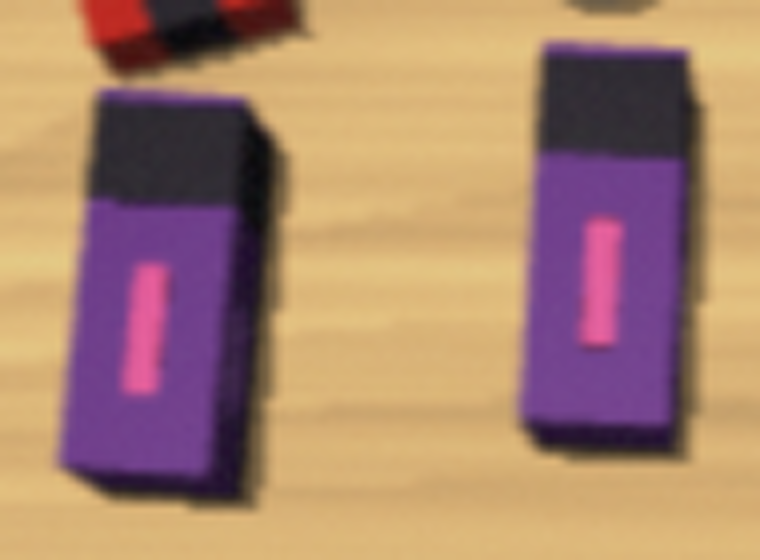

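View pics/z2.png

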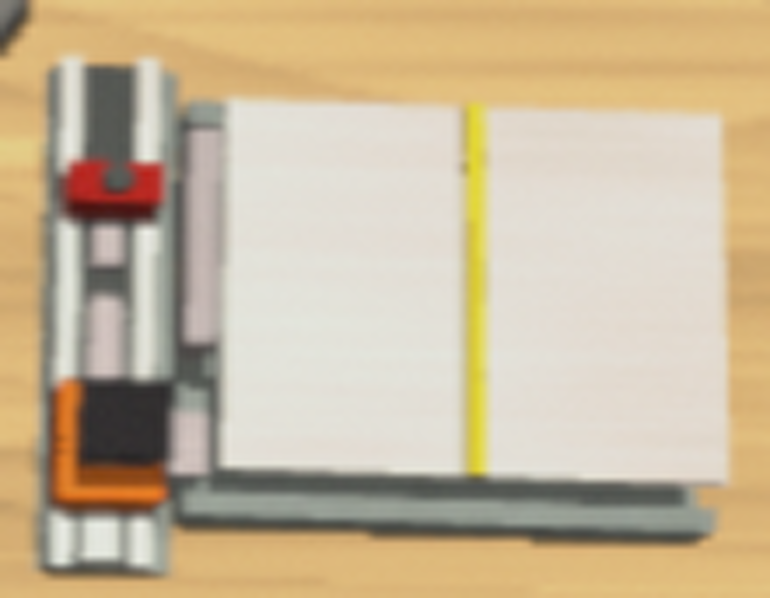

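```bash
cat > g.py <<'E'
from h import *
np.set_printoptions(precision=4,suppress=True)
import pickle
c=cap('top')
def mp(pts,off,s): return [((x+.5)/s[0]-.5+off[0],(y+.5)/s[1]-.5+off[1]) for x,y in pts]
def rect(pts,off,s,z,name):
    P=np.array([at(c,p,z) for p in mp(pts,off,s)])
    e=(P[0]+P[1]-P[2]-P[3])/2; w=(P[0]+P[3]-P[1]-P[2])/2
    print(name,'ctr',P.mean(0),'len',np.linalg.norm(e),'yaw',np.degrees(np.arctan2(e[1],e[0])),'wid',np.linalg.norm(w),'yawW',np.degrees(np.arctan2(-w[0],w[1])))
    return P
o=(220,155);s=(8,8)
rect([(100,92),(247,98),(208,475),(60,465)],o,s,.08,'P2 left')
rect([(543,45),(690,50),(672,427),(522,420)],o,s,.08,'P1 right')
o=(350,130);s=(7,6.5)
rect([(225,98),(722,115),(730,485),(218,470)],o,s,.09,'deck')
rect([(80,382),(170,382),(165,465),(78,462)],o,s,.124,'cap')
for z in (.03,.04): print(rect([(52,62),(175,70),(168,573),(42,573)],o,s,z,'rail'))
print('rib',[at(c,p,.096) for p in mp([(476,105),(479,473)],o,s)])
print('stop top near edge',[at(c,p,.064) for p in mp([(68,200),(160,208)],o,s)],'far',[at(c,p,.064) for p in mp([(70,162),(163,162)],o,s)])
print('slide near edge',[at(c,p,.066) for p in mp([(55,495),(167,497)],o,s)])
E
python3 g.py
```

```text
P2 left ctr [0.544  0.3416 0.08  ] len 0.14801075102772968 yaw -3.4766339974961444 wid 0.05712217599417271 yawW -2.7654642280803983
P1 right ctr [0.5637 0.1669 0.08  ] len 0.1490005254660015 yaw -1.8838239722249062 wid 0.05761676366719524 yawW -1.983373929876681
deck ctr [ 0.5942 -0.2083  0.09  ] len 0.1804871397003835 yaw -1.901124494456661 wid 0.2208856904959341 yawW -1.698834967757752
cap ctr [ 0.5228 -0.0499  0.124 ] len 0.03796398745265401 yaw -3.003412984045587 wid 0.03752355900280692 yawW -0.6888407121757183
rail ctr [ 0.5947 -0.0549  0.03  ] len 0.25829249062466064 yaw -1.5667168183044768 wid 0.057399474859126505 yawW -1.7555374041949345
[[ 0.7257 -0.0296  0.03  ]
 [ 0.7218 -0.0872  0.03  ]
 [ 0.4658 -0.0799  0.03  ]
 [ 0.4654 -0.0228  0.03  ]]
rail ctr [ 0.5924 -0.0538  0.04  ] len 0.2562657652751419 yaw -1.5667168183044777 wid 0.056949082474645175 yawW -1.7555374041948804
[[ 0.7224 -0.0287  0.04  ]
 [ 0.7185 -0.0859  0.04  ]
 [ 0.4645 -0.0786  0.04  ]
 [ 0.4641 -0.0219  0.04  ]]
rib [array([ 0.6833, -0.2113,  0.096 ]), array([ 0.5051, -0.2064,  0.096 ])]
stop top near edge [array([ 0.6443, -0.0332,  0.064 ]), array([ 0.6405, -0.0748,  0.064 ])] far [array([ 0.6635, -0.0343,  0.064 ]), array([ 0.6637, -0.0765,  0.064 ])]
slide near edge [array([ 0.4983, -0.0258,  0.066 ]), array([ 0.4976, -0.0754,  0.066 ])]
```

```bash
cat > p.py <<'E'
import sys,numpy as np
from rig import bot
# usage: p.py x y z yawdeg(tool x axis) [maxstep mm]
a=[float(v) for v in sys.argv[1:]]; T=np.array(a[:3]);yt=a[3];ms=a[4] if len(a)>4 else 41
s=bot.read_state();R=s['tcp_rot'];p=s['position'];yaw=np.degrees(np.arctan2(R[1,0],R[0,0]))
d=(T-p)*1000;dy=(yt-yaw+180)%360-180
n=max(int(np.ceil(np.linalg.norm(d)/ms-1e-3)),int(np.ceil(abs(dy)/7-1e-3)),1)
print('t',round(s['time_s'],2),'p',np.round(p*1000,1),'yaw',round(yaw,1),'tilt',np.round(R[:2,2],3),'F',np.round(s['force'],1),'op',round(s['opening'],3),'q',np.round(s['joint_positions'],0),'d',np.round(d,1),round(dy,1),'n',n)
rows=[]
for i in range(n):
    b=np.radians(yaw+dy*i/n); v=d/n
    rows.append([[round(v[0]*np.cos(b)+v[1]*np.sin(b),1),round(v[0]*np.sin(b)-v[1]*np.cos(b),1),round(-v[2],1)],round(-np.radians(dy/n),3)])
for i in range(0,n,5): print(rows[i:i+5])
E
python3 p.py .5637 .1669 .2 -91.9
```

```text
t 1.15 p [ 166.6 -602.4  222.6] yaw -74.5 tilt [-0. -0.] F [-0.4  0.4 -0.9] op 1.001 q [-85.  30.  82.  -0.  68. -10.] d [397.1 769.3 -22.6] -17.4 n 22
[[[np.float64(-28.9), np.float64(-26.7), np.float64(1.0)], np.float64(0.014)], [[np.float64(-29.3), np.float64(-26.3), np.float64(1.0)], np.float64(0.014)], [[np.float64(-29.6), np.float64(-25.9), np.float64(1.0)], np.float64(0.014)], [[np.float64(-30.0), np.float64(-25.5), np.float64(1.0)], np.float64(0.014)], [[np.float64(-30.3), np.float64(-25.1), np.float64(1.0)], np.float64(0.014)]]
[[[np.float64(-30.7), np.float64(-24.7), np.float64(1.0)], np.float64(0.014)], [[np.float64(-31.0), np.float64(-24.2), np.float64(1.0)], np.float64(0.014)], [[np.float64(-31.3), np.float64(-23.8), np.float64(1.0)], np.float64(0.014)], [[np.float64(-31.7), np.float64(-23.4), np.float64(1.0)], np.float64(0.014)], [[np.float64(-32.0), np.float64(-22.9), np.float64(1.0)], np.float64(0.014)]]
[[[np.float64(-32.3), np.float64(-22.5), np.float64(1.0)], np.float64(0.014)], [[np.float64(-32.6), np.float64(-22.1), np.float64(1.0)], np.float64(0.014)], [[np.float64(-32.9), np.float64(-21.6), np.float64(1.0)], np.float64(0.014)], [[np.float64(-33.2), np.float64(-21.1), np.float64(1.0)], np.float64(0.014)], [[np.float64(-33.5), np.float64(-20.7), np.float64(1.0)], np.float64(0.014)]]
[[[np.float64(-33.8), np.float64(-20.2), np.float64(1.0)], np.float64(0.014)], [[np.float64(-34.0), np.float64(-19.8), np.float64(1.0)], np.float64(0.014)], [[np.float64(-34.3), np.float64(-19.3), np.float64(1.0)], np.float64(0.014)], [[np.float64(-34.6), np.float64(-18.8), np.float64(1.0)], np.float64(0.014)], [[np.float64(-34.8), np.float64(-18.3), np.float64(1.0)], np.float64(0.014)]]
[[[np.float64(-35.1), np.float64(-17.9), np.float64(1.0)], np.float64(0.014)], [[np.float64(-35.3), np.float64(-17.4), np.float64(1.0)], np.float64(0.014)]]
```

Request:
{"method": "send_rows", "body": {"motion": [[[-29,-27,0],0.1],[[-31,-25,0],0.1],[[-34,-21,0],0.1],[[-35,-18,1],0],[[-35,-18,1],0]], "gripper": 0}}

```text
time_s: 1.57
position: [0.261, -0.434, 0.2192]
tcp_rot: [[-0.058, -0.998, 0.0], [-0.998, 0.058, -0.012], [0.012, -0.001, -1.0]]
force: [0.4, -1.2, -0.2]
opening: 1.004
```

Request:
{"method": "send_rows", "body": {"motion": [[[-36,-18,1],0],[[-36,-18,1],0],[[-36,-18,1],0],[[-36,-18,1],0],[[-36,-18,1],0]]}}

```text
time_s: 1.98
position: [0.3643, -0.2528, 0.2131]
tcp_rot: [[-0.062, -0.998, 0.003], [-0.998, 0.062, -0.015], [0.015, -0.004, -1.0]]
force: [0.8, -0.3, 0.5]
opening: 0.995
```

Request:
{"method": "send_rows", "body": {"motion": [[[-36,-18,1],0],[[-36,-18,1],0],[[-36,-18,1],0],[[-36,-18,1],0],[[-36,-18,1],0]]}}

```text
time_s: 2.4
position: [0.4684, -0.072, 0.2072]
tcp_rot: [[-0.064, -0.998, 0.007], [-0.998, 0.064, -0.018], [0.018, -0.008, -1.0]]
force: [1.5, -2.0, -0.7]
opening: 0.999
```

```bash
python3 p.py .5637 .1669 .2 -91.9
```

```text
t 2.4 p [468.4 -72.  207.2] yaw -93.7 tilt [ 0.007 -0.018] F [ 1.5 -2.  -0.7] op 0.999 q [-22.  20. 105.  -1.  55.  72.] d [ 95.3 238.9  -7.2] 1.8 n 7
[[[np.float64(-34.9), np.float64(-11.4), np.float64(1.0)], np.float64(-0.004)], [[np.float64(-34.9), np.float64(-11.6), np.float64(1.0)], np.float64(-0.004)], [[np.float64(-34.8), np.float64(-11.7), np.float64(1.0)], np.float64(-0.004)], [[np.float64(-34.8), np.float64(-11.9), np.float64(1.0)], np.float64(-0.004)], [[np.float64(-34.7), np.float64(-12.0), np.float64(1.0)], np.float64(-0.004)]]
[[[np.float64(-34.7), np.float64(-12.2), np.float64(1.0)], np.float64(-0.004)], [[np.float64(-34.6), np.float64(-12.3), np.float64(1.0)], np.float64(-0.004)]]
```

Request:
{"method": "send_rows", "body": {"motion": [[[-35,-11,0],0],[[-35,-12,0],0],[[-35,-12,0],0],[[-35,-12,0],0],[[-35,-12,0],0]]}}

```text
time_s: 2.82
position: [0.5429, 0.1089, 0.2057]
tcp_rot: [[-0.062, -0.998, 0.012], [-0.998, 0.062, -0.019], [0.019, -0.013, -1.0]]
force: [0.2, 0.0, 0.6]
opening: 1.001
```

Request:
{"method": "send_rows", "body": {"motion": [[[-34,-12,5],0],[[-30,-12,10],0],[[0,0,15],0],[[0,0,15],-0.015],[[0,0,0],-0.015]]}}

```text
time_s: 3.23
position: [0.5776, 0.1845, 0.1602]
tcp_rot: [[-0.02, -1.0, 0.023], [-1.0, 0.019, -0.015], [0.015, -0.024, -1.0]]
force: [-0.4, -0.5, -0.4]
opening: 0.999
```

```bash
python3 p.py .5637 .1669 .035 -91.9
```

```text
t 3.23 p [577.6 184.5 160.2] yaw -91.1 tilt [ 0.023 -0.015] F [-0.4 -0.5 -0.4] op 0.999 q [ 8. 33. 89. -1. 57. 99.] d [ -13.9  -17.6 -125.2] -0.8 n 4
[[[np.float64(4.5), np.float64(3.4), np.float64(31.3)], np.float64(0.003)], [[np.float64(4.5), np.float64(3.4), np.float64(31.3)], np.float64(0.003)], [[np.float64(4.5), np.float64(3.3), np.float64(31.3)], np.float64(0.003)], [[np.float64(4.5), np.float64(3.3), np.float64(31.3)], np.float64(0.003)]]
```

Request:
{"method": "send_rows", "body": {"motion": [[[6,5,10],0],[[6,5,15],0],[[3,2,15],0],[[0,0,15],0],[[0,0,0],0]]}}

```text
time_s: 3.65
position: [0.568, 0.1684, 0.1065]
tcp_rot: [[-0.017, -0.999, 0.027], [-1.0, 0.017, -0.015], [0.015, -0.028, -1.0]]
force: [0.2, 0.2, -0.6]
opening: 1.002
```

```bash
python3 p.py .5637 .1669 .035 -91.9
```

```text
t 3.65 p [568.  168.4 106.5] yaw -91.0 tilt [ 0.027 -0.015] F [ 0.2  0.2 -0.6] op 1.002 q [ 6. 36. 94. -1. 49. 98.] d [ -4.3  -1.5 -71.5] -0.9 n 2
[[[np.float64(0.8), np.float64(2.1), np.float64(35.7)], np.float64(0.008)], [[np.float64(0.8), np.float64(2.1), np.float64(35.7)], np.float64(0.008)]]
```

Request:
{"method": "send_rows", "body": {"motion": [[[1,3,15],0.005],[[1,2,20],0.005],[[0,1,18],0.005],[[0,0,6],0],[[0,0,0],0]]}}

```text
time_s: 4.07
position: [0.5684, 0.1642, 0.0519]
tcp_rot: [[-0.034, -0.999, 0.037], [-0.999, 0.034, -0.014], [0.013, -0.037, -0.999]]
force: [-0.6, -0.3, 0.1]
opening: 1.001
```

```bash
python3 p.py .5637 .1669 .035 -91.9; python3 -c "
from h import *
cap('scene','s1.png')"
```

```text
t 4.07 p [568.4 164.2  51.9] yaw -92.0 tilt [ 0.037 -0.014] F [-0.6 -0.3  0.1] op 1.001 q [ 6. 41. 96. -2. 42. 99.] d [ -4.7   2.7 -16.9] 0.1 n 1
[[[np.float64(-2.5), np.float64(4.7), np.float64(16.9)], np.float64(-0.001)]]
```

View pics/s1.png

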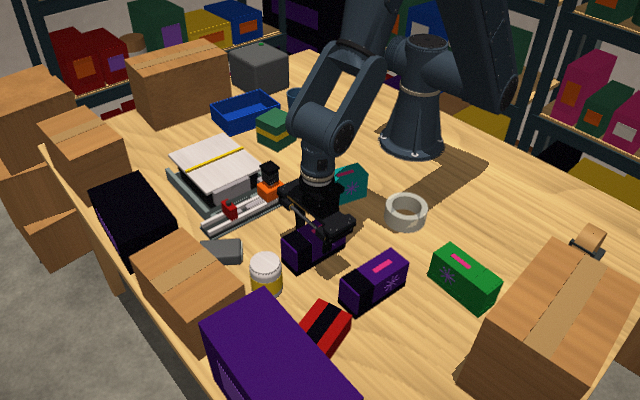

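Request:
{"method": "send_rows", "body": {"motion": [[[-2,4,8],0],[[0,0,8],0],[[0,0,0],0],[[0,0,0],0],[[0,0,0],0]]}}

```text
time_s: 4.53
position: [0.5682, 0.1668, 0.0392]
tcp_rot: [[-0.034, -0.998, 0.045], [-0.999, 0.033, -0.013], [0.012, -0.046, -0.999]]
force: [-0.3, 0.1, -0.6]
opening: 0.996
```

Request:
{"method": "send_rows", "body": {"motion": [[[0,0,0],0],[[0,0,0],0],[[0,0,0],0],[[0,0,0],0],[[0,0,0],0]], "gripper": 1}}

```text
time_s: 4.95
position: [0.5691, 0.167, 0.0403]
tcp_rot: [[-0.034, -0.998, 0.047], [-0.999, 0.033, -0.013], [0.012, -0.048, -0.999]]
force: [-0.3, -2.4, 1.1]
opening: 0.709
```

```bash
python3 p.py .5637 .1669 .035 -91.9
```

```text
t 4.95 p [569.1 167.   40.3] yaw -91.9 tilt [ 0.047 -0.013] F [-0.3 -2.4  1.1] op 0.709 q [ 6. 42. 96. -2. 39. 99.] d [-5.4 -0.1 -5.3] 0.0 n 1
[[[np.float64(0.3), np.float64(5.4), np.float64(5.3)], np.float64(-0.0)]]
```

Request:
{"method": "send_rows", "body": {"motion": [[[0,0,0],0],[[0,0,0],0],[[0,0,0],0],[[0,0,0],0],[[0,0,0],0]]}}

```text
time_s: 5.37
position: [0.5692, 0.1664, 0.0405]
tcp_rot: [[-0.033, -0.998, 0.047], [-0.999, 0.032, -0.014], [0.012, -0.048, -0.999]]
force: [0.0, -1.1, 0.3]
opening: 0.667
```

Request:
{"method": "send_rows", "body": {"motion": [[[0,0,-10],0],[[0,0,-20],0],[[0,0,-30],0],[[0,0,-30],0],[[0,0,-30],0]]}}

```text
time_s: 5.78
position: [0.5535, 0.1676, 0.154]
tcp_rot: [[-0.035, -0.999, 0.017], [-0.999, 0.034, -0.016], [0.015, -0.017, -1.0]]
force: [0.8, -0.2, -5.3]
opening: 0.66
```

```bash
python3 p.py .6055 -.2629 .185 -91.8
```

```text
t 5.78 p [553.5 167.6 154. ] yaw -92.0 tilt [ 0.017 -0.016] F [ 0.8 -0.2 -5.3] op 0.66 q [ 6. 31. 93. -1. 55. 99.] d [  52.  -430.5   31. ] 0.2 n 11
[[[np.float64(38.9), np.float64(-6.1), np.float64(-2.8)], np.float64(-0.0)], [[np.float64(39.0), np.float64(-6.1), np.float64(-2.8)], np.float64(-0.0)], [[np.float64(39.0), np.float64(-6.1), np.float64(-2.8)], np.float64(-0.0)], [[np.float64(39.0), np.float64(-6.0), np.float64(-2.8)], np.float64(-0.0)], [[np.float64(39.0), np.float64(-6.0), np.float64(-2.8)], np.float64(-0.0)]]
[[[np.float64(39.0), np.float64(-6.0), np.float64(-2.8)], np.float64(-0.0)], [[np.float64(39.0), np.float64(-6.0), np.float64(-2.8)], np.float64(-0.0)], [[np.float64(39.0), np.float64(-6.0), np.float64(-2.8)], np.float64(-0.0)], [[np.float64(39.0), np.float64(-6.0), np.float64(-2.8)], np.float64(-0.0)], [[np.float64(39.0), np.float64(-6.0), np.float64(-2.8)], np.float64(-0.0)]]
[[[np.float64(39.0), np.float64(-6.0), np.float64(-2.8)], np.float64(-0.0)]]
```

Request:
{"method": "send_rows", "body": {"motion": [[[15,0,-20],0],[[25,-3,-12],0],[[32,-4,-4],0],[[36,-5,0],0],[[36,-5,0],0]]}}

```text
time_s: 6.2
position: [0.5632, 0.0297, 0.201]
tcp_rot: [[-0.022, -0.999, 0.023], [-1.0, 0.022, -0.009], [0.008, -0.023, -1.0]]
force: [0.5, 0.4, -5.1]
opening: 0.664
```

Request:
{"method": "send_rows", "body": {"motion": [[[36,-5,0],0],[[36,-5,0],0],[[36,-5,0],0],[[36,-5,0],0],[[36,-5,0],0]]}}

```text
time_s: 6.62
position: [0.5785, -0.1552, 0.2017]
tcp_rot: [[-0.02, -1.0, 0.014], [-1.0, 0.02, -0.003], [0.002, -0.014, -1.0]]
force: [0.7, -0.0, -4.4]
opening: 0.662
```

```bash
python3 p.py .5975 -.2637 .185 -91.8
```

```text
t 6.62 p [ 578.5 -155.2  201.7] yaw -91.2 tilt [ 0.014 -0.003] F [ 0.7 -0.  -4.4] op 0.662 q [-26.  29.  88.   0.  62.  65.] d [  19.  -108.5  -16.7] -0.6 n 3
[[[np.float64(36.0), np.float64(-7.1), np.float64(5.6)], np.float64(0.004)], [[np.float64(36.0), np.float64(-7.2), np.float64(5.6)], np.float64(0.004)], [[np.float64(36.0), np.float64(-7.3), np.float64(5.6)], np.float64(0.004)]]
```

Request:
{"method": "send_rows", "body": {"motion": [[[32,-6,2],0.005],[[24,-5,4],0.005],[[16,-2,6],0],[[6,0,6],0],[[0,0,4],0]]}}

```text
time_s: 7.03
position: [0.5872, -0.2449, 0.1777]
tcp_rot: [[-0.041, -0.999, 0.011], [-0.999, 0.041, -0.003], [0.003, -0.012, -1.0]]
force: [-0.4, 0.3, -5.5]
opening: 0.661
```

```bash
python3 p.py .5975 -.2637 .135 -91.8
```

```text
t 7.03 p [ 587.2 -244.9  177.7] yaw -92.3 tilt [ 0.011 -0.003] F [-0.4  0.3 -5.5] op 0.661 q [-33.  34.  83.   0.  62.  59.] d [ 10.3 -18.8 -42.7] 0.5 n 2
[[[np.float64(9.2), np.float64(-5.6), np.float64(21.4)], np.float64(-0.005)], [[np.float64(9.2), np.float64(-5.5), np.float64(21.4)], np.float64(-0.005)]]
```

Request:
{"method": "send_rows", "body": {"motion": [[[8,-5,8],0],[[6,-4,10],0],[[4,-2,8],0],[[0,0,6],0],[[0,0,0],0]]}}

```text
time_s: 7.45
position: [0.5962, -0.258, 0.1396]
tcp_rot: [[-0.037, -0.999, 0.004], [-0.999, 0.037, 0.005], [-0.005, -0.004, -1.0]]
force: [-0.4, 0.1, -5.4]
opening: 0.663
```

```bash
python3 p.py .5975 -.2637 .130 -91.8
```

```text
t 7.45 p [ 596.2 -258.   139.6] yaw -92.1 tilt [0.004 0.005] F [-0.4  0.1 -5.4] op 0.663 q [-33.  38.  83.   0.  60.  59.] d [ 1.3 -5.7 -9.6] 0.3 n 1
[[[np.float64(5.6), np.float64(-1.5), np.float64(9.6)], np.float64(-0.006)]]
```

Request:
{"method": "send_rows", "body": {"motion": [[[5,-2,4],0],[[2,0,4],0],[[0,0,4],0],[[0,0,3],0],[[0,0,0],0]]}}

```text
time_s: 7.87
position: [0.5985, -0.2632, 0.1255]
tcp_rot: [[-0.034, -0.999, 0.004], [-0.999, 0.034, 0.005], [-0.005, -0.004, -1.0]]
force: [-0.8, 0.2, -2.0]
opening: 0.664
```

```bash
python3 p.py .5975 -.2637 .130 -91.8
```

```text
t 7.87 p [ 598.5 -263.2  125.5] yaw -91.9 tilt [0.004 0.005] F [-0.8  0.2 -2. ] op 0.664 q [-34.  39.  83.   0.  59.  58.] d [-1.  -0.5  4.5] 0.1 n 1
[[[np.float64(0.6), np.float64(1.0), np.float64(-4.5)], np.float64(-0.002)]]
```

Request:
{"method": "send_rows", "body": {"motion": [[[0,0,4],0],[[0,0,4],0],[[0,0,4],0],[[0,0,2],0],[[0,0,0],0]]}}

```text
time_s: 8.28
position: [0.5988, -0.2633, 0.1133]
tcp_rot: [[-0.033, -0.999, 0.006], [-0.999, 0.033, 0.003], [-0.004, -0.006, -1.0]]
force: [-1.9, 1.2, 0.2]
opening: 0.662
```

```bash
python3 p.py .5975 -.2637 .115 -91.8; python3 -c "
from h import *
cap('scene','s2.png')"
```

```text
t 8.28 p [ 598.8 -263.3  113.3] yaw -91.9 tilt [0.006 0.003] F [-1.9  1.2  0.2] op 0.662 q [-34.  40.  83.   0.  57.  58.] d [-1.3 -0.4  1.7] 0.1 n 1
[[[np.float64(0.5), np.float64(1.3), np.float64(-1.7)], np.float64(-0.002)]]
```

View pics/s2.png

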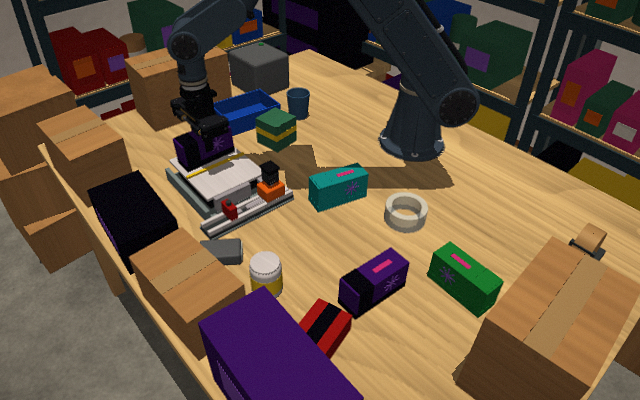

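Request:
{"method": "send_rows", "body": {"motion": [[[0,0,0],0],[[0,0,0],0],[[0,0,0],0],[[0,0,0],0],[[0,0,0],0]], "gripper": 0}}

```text
time_s: 8.75
position: [0.6022, -0.2654, 0.1142]
tcp_rot: [[-0.034, -0.999, 0.013], [-0.999, 0.034, -0.001], [0.0, -0.013, -1.0]]
force: [0.2, -0.7, -0.1]
opening: 0.945
```

Request:
{"method": "send_rows", "body": {"motion": [[[0,0,0],0],[[0,0,0],0],[[0,0,-5],0],[[0,0,-20],0],[[0,0,-30],0]]}}

```text
time_s: 9.17
position: [0.598, -0.2632, 0.1642]
tcp_rot: [[-0.034, -0.999, 0.002], [-0.999, 0.034, 0.007], [-0.007, -0.002, -1.0]]
force: [0.1, 0.0, 0.6]
opening: 1.003
```

Request:
{"method": "send_rows", "body": {"motion": [[[0,0,-30],0],[[-20,5,-20],0],[[-38,5,0],0],[[-40,5,0],0],[[-40,5,0],0]]}}

```text
time_s: 9.58
position: [0.5887, -0.1336, 0.2261]
tcp_rot: [[-0.047, -0.999, 0.022], [-0.999, 0.047, -0.007], [0.006, -0.022, -1.0]]
force: [0.3, -0.5, -0.5]
opening: 1.003
```

```bash
python3 p.py .549 .3416 .2 -93.2; python3 -c "
from h import *
cap('scene','s3.png');cap('top','t3.png')"
```

```text
t 9.58 p [ 588.7 -133.6  226.1] yaw -92.7 tilt [ 0.022 -0.007] F [ 0.3 -0.5 -0.5] op 1.003 q [-23.  28.  86.   0.  65.  69.] d [-39.7 475.2 -26.1] -0.5 n 12
[[[np.float64(-39.4), np.float64(5.2), np.float64(2.2)], np.float64(0.001)], [[np.float64(-39.4), np.float64(5.2), np.float64(2.2)], np.float64(0.001)], [[np.float64(-39.4), np.float64(5.2), np.float64(2.2)], np.float64(0.001)], [[np.float64(-39.4), np.float64(5.3), np.float64(2.2)], np.float64(0.001)], [[np.float64(-39.4), np.float64(5.3), np.float64(2.2)], np.float64(0.001)]]
[[[np.float64(-39.4), np.float64(5.3), np.float64(2.2)], np.float64(0.001)], [[np.float64(-39.4), np.float64(5.3), np.float64(2.2)], np.float64(0.001)], [[np.float64(-39.4), np.float64(5.4), np.float64(2.2)], np.float64(0.001)], [[np.float64(-39.4), np.float64(5.4), np.float64(2.2)], np.float64(0.001)], [[np.float64(-39.4), np.float64(5.4), np.float64(2.2)], np.float64(0.001)]]
[[[np.float64(-39.4), np.float64(5.5), np.float64(2.2)], np.float64(0.001)], [[np.float64(-39.4), np.float64(5.5), np.float64(2.2)], np.float64(0.001)]]
```

View pics/s3.png

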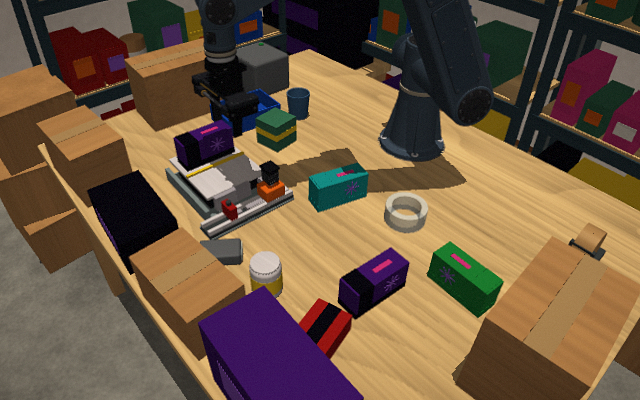

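View pics/t3.png

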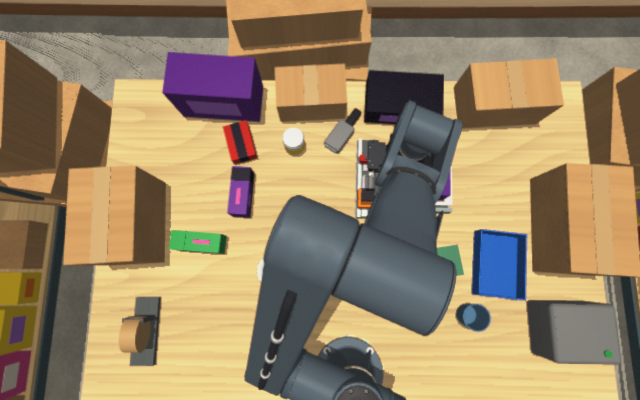

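Request:
{"method": "send_rows", "body": {"motion": [[[-39,5,2],0],[[-39,5,2],0],[[-39,5,2],0],[[-39,5,2],0],[[-39,5,2],0]]}}

```text
time_s: 10.1
position: [0.574, 0.0618, 0.2168]
tcp_rot: [[-0.049, -0.998, 0.028], [-0.999, 0.049, -0.01], [0.009, -0.028, -1.0]]
force: [0.8, -0.2, -1.3]
opening: 1.0
```

Request:
{"method": "send_rows", "body": {"motion": [[[-39,5,2],0],[[-39,5,2],0],[[-39,5,3],0],[[-36,5,5],0],[[-26,3,10],0]]}}

```text
time_s: 10.52
position: [0.5617, 0.2506, 0.1957]
tcp_rot: [[-0.049, -0.998, 0.036], [-0.999, 0.049, -0.009], [0.007, -0.036, -0.999]]
force: [1.0, -0.1, -0.5]
opening: 1.004
```

```bash
python3 p.py .545 .3416 .1 -93.2
```

```text
t 10.52 p [561.7 250.6 195.7] yaw -92.8 tilt [ 0.036 -0.009] F [ 1.  -0.1 -0.5] op 1.004 q [ 14.  31.  86.  -1.  61. 108.] d [-16.7  91.  -95.7] -0.4 n 4
[[[np.float64(-22.5), np.float64(5.3), np.float64(23.9)], np.float64(0.002)], [[np.float64(-22.5), np.float64(5.3), np.float64(23.9)], np.float64(0.002)], [[np.float64(-22.5), np.float64(5.4), np.float64(23.9)], np.float64(0.002)], [[np.float64(-22.5), np.float64(5.4), np.float64(23.9)], np.float64(0.002)]]
```

Request:
{"method": "send_rows", "body": {"motion": [[[-28,6,8],0],[[-22,6,12],0],[[-14,4,12],0],[[-8,2,12],0],[[-2,1,10],0]]}}

```text
time_s: 10.93
position: [0.5496, 0.3347, 0.1405]
tcp_rot: [[-0.041, -0.998, 0.043], [-0.999, 0.041, -0.006], [0.004, -0.044, -0.999]]
force: [0.7, -0.4, -0.3]
opening: 1.001
```

```bash
python3 p.py .546 .3416 .038 -93.2
```

```text
t 10.93 p [549.6 334.7 140.5] yaw -92.4 tilt [ 0.043 -0.006] F [ 0.7 -0.4 -0.3] op 1.001 q [ 22.  36.  85.  -1.  56. 115.] d [  -3.6    6.9 -102.5] -0.8 n 3
[[[np.float64(-2.2), np.float64(1.3), np.float64(34.2)], np.float64(0.005)], [[np.float64(-2.2), np.float64(1.3), np.float64(34.2)], np.float64(0.005)], [[np.float64(-2.2), np.float64(1.3), np.float64(34.2)], np.float64(0.005)]]
```

Request:
{"method": "send_rows", "body": {"motion": [[[-4,4,14],0.005],[[-2,2,18],0.005],[[0,1,20],0.005],[[0,1,20],0],[[0,0,14],0]]}}

```text
time_s: 11.35
position: [0.5493, 0.3377, 0.0512]
tcp_rot: [[-0.059, -0.997, 0.048], [-0.998, 0.059, -0.006], [0.003, -0.049, -0.999]]
force: [-0.1, -0.8, -0.2]
opening: 1.0
```

```bash
python3 p.py .546 .3416 .038 -93.2
```

```text
t 11.35 p [549.3 337.7  51.2] yaw -93.4 tilt [ 0.048 -0.006] F [-0.1 -0.8 -0.2] op 1.0 q [ 22.  43.  88.  -2.  46. 117.] d [ -3.3   3.9 -13.2] 0.2 n 1
[[[np.float64(-3.7), np.float64(3.5), np.float64(13.2)], np.float64(-0.003)]]
```

Request:
{"method": "send_rows", "body": {"motion": [[[-4,3,4],0],[[0,0,2],0],[[0,0,0],0],[[0,0,0],0],[[0,0,0],0]]}}

```text
time_s: 11.77
position: [0.5471, 0.3374, 0.0419]
tcp_rot: [[-0.063, -0.997, 0.043], [-0.998, 0.063, -0.009], [0.007, -0.044, -0.999]]
force: [0.0, -0.7, -0.6]
opening: 0.998
```

Request:
{"method": "send_rows", "body": {"motion": [[[0,0,0],0],[[0,0,0],0],[[0,0,0],0],[[0,0,0],0],[[0,0,0],0]], "gripper": 1}}

```text
time_s: 12.18
position: [0.5495, 0.3382, 0.0458]
tcp_rot: [[-0.063, -0.997, 0.05], [-0.998, 0.063, -0.007], [0.004, -0.05, -0.999]]
force: [-0.7, 0.8, -0.8]
opening: 0.707
```

Request:
{"method": "send_rows", "body": {"motion": [[[0,0,0],0],[[0,0,0],0],[[0,0,0],0],[[0,0,0],0],[[0,0,0],0]]}}

```text
time_s: 12.6
position: [0.5498, 0.3389, 0.0461]
tcp_rot: [[-0.063, -0.997, 0.051], [-0.998, 0.063, -0.006], [0.003, -0.051, -0.999]]
force: [0.5, 0.6, 1.0]
opening: 0.663
```

```bash
python3 p.py .546 .3416 .2 -93.2
```

```text
t 12.6 p [549.8 338.9  46.1] yaw -93.6 tilt [ 0.051 -0.006] F [0.5 0.6 1. ] op 0.663 q [ 22.  44.  88.  -2.  46. 117.] d [ -3.8   2.7 153.9] 0.4 n 4
[[[np.float64(-0.6), np.float64(1.0), np.float64(-38.5)], np.float64(-0.002)], [[np.float64(-0.6), np.float64(1.0), np.float64(-38.5)], np.float64(-0.002)], [[np.float64(-0.6), np.float64(1.0), np.float64(-38.5)], np.float64(-0.002)], [[np.float64(-0.6), np.float64(1.0), np.float64(-38.5)], np.float64(-0.002)]]
```

Request:
{"method": "send_rows", "body": {"motion": [[[0,0,-10],0],[[0,0,-20],0],[[0,0,-30],0],[[5,-3,-35],0],[[20,-4,-30],0]]}}

```text
time_s: 13.02
position: [0.538, 0.3124, 0.1627]
tcp_rot: [[-0.06, -0.998, 0.019], [-0.998, 0.059, -0.017], [0.016, -0.02, -1.0]]
force: [1.6, -0.0, -5.1]
opening: 0.662
```

Request:
{"method": "send_rows", "body": {"motion": [[[30,-5,-15],0],[[36,-5,-4],0],[[36,-5,0],0],[[36,-5,0],0],[[36,-5,0],0]]}}

```text
time_s: 13.43
position: [0.5516, 0.1372, 0.1932]
tcp_rot: [[-0.048, -0.999, 0.027], [-0.999, 0.047, -0.013], [0.012, -0.027, -1.0]]
force: [1.6, 0.5, -5.1]
opening: 0.661
```

```bash
python3 p.py .601 -.1537 .2 -91.8
```

```text
t 13.43 p [551.6 137.2 193.2] yaw -92.7 tilt [ 0.027 -0.013] F [ 1.6  0.5 -5.1] op 0.661 q [ 3. 27. 93. -1. 58. 96.] d [  49.4 -290.9    6.8] 0.9 n 8
[[[np.float64(36.0), np.float64(-7.9), np.float64(-0.9)], np.float64(-0.002)], [[np.float64(36.0), np.float64(-7.8), np.float64(-0.9)], np.float64(-0.002)], [[np.float64(36.1), np.float64(-7.7), np.float64(-0.9)], np.float64(-0.002)], [[np.float64(36.1), np.float64(-7.7), np.float64(-0.9)], np.float64(-0.002)], [[np.float64(36.1), np.float64(-7.6), np.float64(-0.9)], np.float64(-0.002)]]
[[[np.float64(36.1), np.float64(-7.5), np.float64(-0.9)], np.float64(-0.002)], [[np.float64(36.1), np.float64(-7.5), np.float64(-0.9)], np.float64(-0.002)], [[np.float64(36.1), np.float64(-7.4), np.float64(-0.9)], np.float64(-0.002)]]
```

Request:
{"method": "send_rows", "body": {"motion": [[[36,-7,-5],0],[[36,-7,-4],0],[[36,-7,-2],0],[[36,-7,0],0],[[36,-7,0],0]]}}

```text
time_s: 13.85
position: [0.5694, -0.0518, 0.2056]
tcp_rot: [[-0.045, -0.999, 0.012], [-0.999, 0.045, -0.012], [0.011, -0.012, -1.0]]
force: [0.5, 0.3, -5.3]
opening: 0.665
```

Request:
{"method": "send_rows", "body": {"motion": [[[32,-7,0],0],[[24,-5,0],0],[[14,-3,0],0],[[4,0,0],0],[[0,0,0],0]]}}

```text
time_s: 14.27
position: [0.5764, -0.1389, 0.2044]
tcp_rot: [[-0.055, -0.998, 0.003], [-0.998, 0.055, -0.013], [0.013, -0.004, -1.0]]
force: [0.5, 0.2, -5.0]
opening: 0.663
```

```bash
python3 p.py .601 -.1537 .14 -91.8;python3 - <<'E'
from h import *
c=cap('scene','s4.png');a=c['image'];cv2.imwrite('pics/s4z.png',cv2.resize(a[80:260,130:330],None,fx=3.5,fy=3.3))
E
```

```text
t 14.27 p [ 576.4 -138.9  204.4] yaw -93.2 tilt [ 0.003 -0.013] F [ 0.5  0.2 -5. ] op 0.663 q [-24.  29.  88.  -1.  63.  69.] d [ 24.6 -14.8 -64.4] 1.4 n 2
[[[np.float64(6.7), np.float64(-12.7), np.float64(32.2)], np.float64(-0.012)], [[np.float64(6.9), np.float64(-12.6), np.float64(32.2)], np.float64(-0.012)]]
```

View pics/s4z.png

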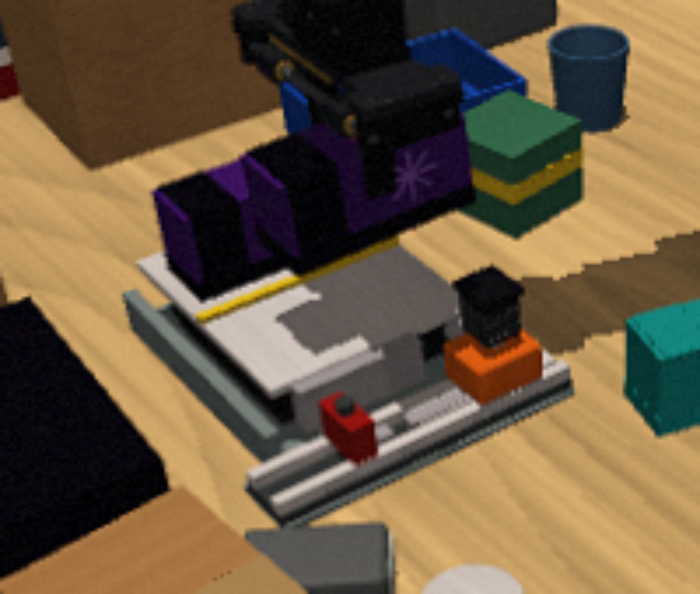

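Request:
{"method": "send_rows", "body": {"motion": [[[6,-9,6],-0.01],[[5,-9,12],-0.01],[[3,-6,14],0],[[0,-2,12],0],[[0,0,6],0]]}}

```text
time_s: 14.73
position: [0.6041, -0.1493, 0.1503]
tcp_rot: [[-0.026, -1.0, 0.003], [-1.0, 0.026, -0.011], [0.011, -0.003, -1.0]]
force: [-0.4, 0.7, -6.0]
opening: 0.665
```

```bash
python3 p.py .601 -.1537 .12 -91.8
```

```text
t 14.73 p [ 604.1 -149.3  150.3] yaw -91.5 tilt [ 0.003 -0.011] F [-0.4  0.7 -6. ] op 0.665 q [-24.  35.  87.  -1.  58.  68.] d [ -3.1  -4.4 -30.3] -0.3 n 1
[[[np.float64(4.4), np.float64(3.0), np.float64(30.3)], np.float64(0.005)]]
```

Request:
{"method": "send_rows", "body": {"motion": [[[4,3,6],0],[[2,1,8],0],[[0,0,6],0],[[0,0,4],0],[[0,0,0],0]]}}

```text
time_s: 15.15
position: [0.5973, -0.1534, 0.1194]
tcp_rot: [[-0.024, -1.0, -0.005], [-1.0, 0.024, -0.007], [0.007, 0.005, -1.0]]
force: [-0.3, 0.6, -5.4]
opening: 0.663
```

```bash
python3 p.py .601 -.1537 .096 -91.8
```

```text
t 15.15 p [ 597.3 -153.4  119.4] yaw -91.4 tilt [-0.005 -0.007] F [-0.3  0.6 -5.4] op 0.663 q [-25.  37.  88.  -1.  55.  67.] d [  3.7  -0.3 -23.4] -0.4 n 1
[[[np.float64(0.2), np.float64(-3.7), np.float64(23.4)], np.float64(0.007)]]
```

Request:
{"method": "send_rows", "body": {"motion": [[[0,-3,4],0],[[0,0,4],0],[[0,0,4],0],[[0,0,3],0],[[0,0,0],0]]}}

```text
time_s: 15.57
position: [0.6005, -0.1537, 0.1056]
tcp_rot: [[-0.024, -1.0, -0.004], [-1.0, 0.024, -0.008], [0.008, 0.003, -1.0]]
force: [-0.9, 0.0, -4.0]
opening: 0.662
```

```bash
python3 p.py .601 -.1537 .096 -91.8
```

```text
t 15.57 p [ 600.5 -153.7  105.6] yaw -91.4 tilt [-0.004 -0.008] F [-0.9  0.  -4. ] op 0.662 q [-24.  38.  88.  -1.  53.  67.] d [ 0.5  0.  -9.6] -0.4 n 1
[[[np.float64(-0.0), np.float64(-0.5), np.float64(9.6)], np.float64(0.008)]]
```

Request:
{"method": "send_rows", "body": {"motion": [[[0,0,3],0],[[0,0,3],0],[[0,0,2],0],[[0,0,1],0],[[0,0,0],0]]}}

```text
time_s: 15.98
position: [0.5993, -0.1537, 0.0977]
tcp_rot: [[-0.023, -1.0, -0.005], [-1.0, 0.023, -0.008], [0.008, 0.005, -1.0]]
force: [-2.1, 1.1, -1.3]
opening: 0.668
```

```bash
python3 p.py .601 -.1537 .096 -91.8
```

```text
t 15.98 p [ 599.3 -153.7   97.7] yaw -91.3 tilt [-0.005 -0.008] F [-2.1  1.1 -1.3] op 0.668 q [-24.  39.  89.  -1.  53.  67.] d [ 1.7  0.  -1.7] -0.5 n 1
[[[np.float64(-0.1), np.float64(-1.7), np.float64(1.7)], np.float64(0.008)]]
```

Nearly all weight is on the deck; release slowly and retreat.

Request:
{"method": "send_rows", "body": {"motion": [[[0,0,1],0],[[0,0,1],0],[[0,0,0],0],[[0,0,0],0],[[0,0,0],0]]}}

```text
time_s: 16.4
position: [0.5988, -0.1538, 0.0965]
tcp_rot: [[-0.023, -1.0, -0.006], [-1.0, 0.023, -0.008], [0.008, 0.006, -1.0]]
force: [-3.4, 0.2, 0.8]
opening: 0.666
```

Request:
{"method": "send_rows", "body": {"motion": [[[0,0,0],0],[[0,0,0],0],[[0,0,0],0],[[0,0,0],0],[[0,0,0],0]], "gripper": 0}}

```text
time_s: 16.82
position: [0.6047, -0.1558, 0.0976]
tcp_rot: [[-0.024, -1.0, 0.007], [-1.0, 0.024, -0.013], [0.012, -0.007, -1.0]]
force: [-0.2, 0.6, -0.6]
opening: 0.945
```

Request:
{"method": "send_rows", "body": {"motion": [[[0,0,0],0],[[0,0,0],0],[[0,0,-5],0],[[0,0,-20],0],[[0,0,-30],0]]}}

```text
time_s: 17.23
position: [0.6009, -0.1537, 0.1482]
tcp_rot: [[-0.024, -1.0, -0.005], [-1.0, 0.024, -0.007], [0.007, 0.004, -1.0]]
force: [0.2, 0.1, 1.2]
opening: 0.997
```

Request:
{"method": "send_rows", "body": {"motion": [[[0,0,-35],0],[[-10,10,-30],0.1],[[-20,15,-10],0.1],[[-20,20,0],0.1],[[-20,20,0],0.1]]}}

```text
time_s: 17.65
position: [0.558, -0.0766, 0.2343]
tcp_rot: [[-0.433, -0.901, 0.015], [-0.901, 0.433, -0.016], [0.008, -0.02, -1.0]]
force: [-0.4, 0.4, -0.3]
opening: 1.0
```

```bash
python3 p.py .525 -.05 .2 180;python3 - <<'E'
from h import *
np.set_printoptions(precision=4,suppress=True)
c=cap('scene','s5.png');a=c['image'];cv2.imwrite('pics/s5z.png',cv2.resize(a[80:260,130:330],None,fx=3.5,fy=3.3))
for t,z in [('pack_a',.05),('deck_top',.05),('knob_grip',.098)]:
    for r in place_of('scene',t)[:4]: print(t,round(r['p'],2),np.round(r['xy']),at(c,r['xy'],z))
cap('top','t5.png')
E
```

```text
t 17.65 p [558.  -76.6 234.3] yaw -115.7 tilt [ 0.015 -0.016] F [-0.4  0.4 -0.3] op 1.0 q [-19.  24.  91.  -1.  64.  97.] d [-33.   26.6 -34.3] -64.3 n 10
[[[np.float64(-1.0), np.float64(4.1), np.float64(3.4)], np.float64(0.112)], [[np.float64(-0.5), np.float64(4.2), np.float64(3.4)], np.float64(0.112)], [[np.float64(-0.0), np.float64(4.2), np.float64(3.4)], np.float64(0.112)], [[np.float64(0.4), np.float64(4.2), np.float64(3.4)], np.float64(0.112)], [[np.float64(0.9), np.float64(4.1), np.float64(3.4)], np.float64(0.112)]]
[[[np.float64(1.4), np.float64(4.0), np.float64(3.4)], np.float64(0.112)], [[np.float64(1.8), np.float64(3.8), np.float64(3.4)], np.float64(0.112)], [[np.float64(2.2), np.float64(3.6), np.float64(3.4)], np.float64(0.112)], [[np.float64(2.6), np.float64(3.3), np.float64(3.4)], np.float64(0.112)], [[np.float64(3.0), np.float64(3.0), np.float64(3.4)], np.float64(0.112)]]
pack_a 0.83 [206. 164.] [ 0.6009 -0.2591  0.05  ]
pack_a 0.55 [228. 180.] [ 0.5944 -0.1538  0.05  ]
pack_a 0.48 [405. 222.] [0.3556 0.2682 0.05  ]
knob_grip 0.74 [270. 175.] [ 0.5295 -0.0477  0.098 ]
```

View pics/s5z.png

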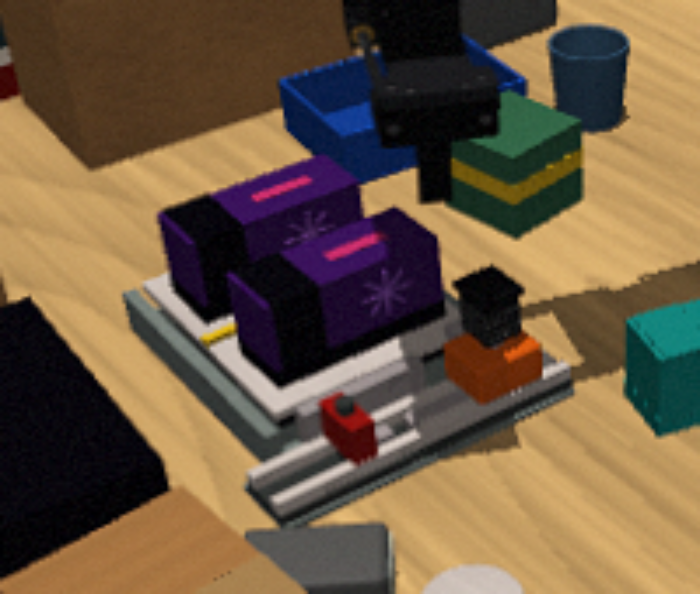

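View pics/t5.png

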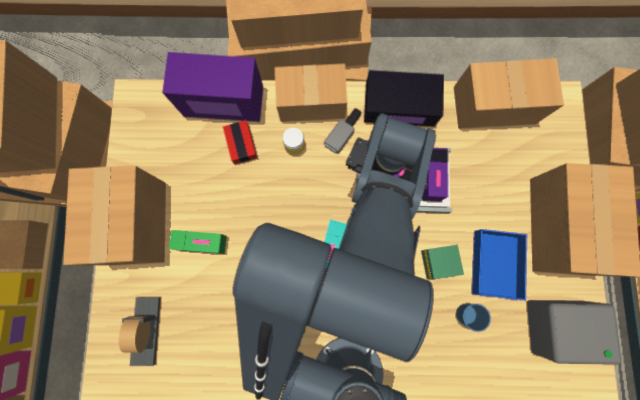

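Request:
{"method": "send_rows", "body": {"motion": [[[0,6,0],-0.09],[[0,6,3],-0.09],[[-2,6,4],-0.09],[[-2,4,4],-0.07],[[-1,3,4],-0.03]]}}

```text
time_s: 18.32
position: [0.5404, -0.0715, 0.2168]
tcp_rot: [[-0.053, -0.998, 0.018], [-0.998, 0.053, -0.019], [0.018, -0.019, -1.0]]
force: [1.0, 0.1, -1.4]
opening: 0.998
```

```bash
python3 p.py .527 -.0505 .15 -91.7
```

```text
t 18.32 p [540.4 -71.5 216.8] yaw -93.1 tilt [ 0.018 -0.019] F [ 1.   0.1 -1.4] op 0.998 q [-19.  24.  95.  -1.  60.  75.] d [-13.4  21.  -66.8] 1.4 n 2
[[[np.float64(-10.1), np.float64(7.2), np.float64(33.4)], np.float64(-0.012)], [[np.float64(-10.2), np.float64(7.1), np.float64(33.4)], np.float64(-0.012)]]
```

Request:
{"method": "send_rows", "body": {"motion": [[[-7,4,4],-0.01],[[-6,4,10],-0.01],[[-4,3,14],0],[[-2,1,10],0],[[0,0,4],0]]}}

```text
time_s: 18.73
position: [0.5322, -0.0559, 0.1714]
tcp_rot: [[-0.037, -0.999, 0.02], [-0.999, 0.037, -0.02], [0.019, -0.02, -1.0]]
force: [-1.2, -0.4, 1.0]
opening: 0.997
```

```bash
python3 p.py .527 -.0505 .14 -91.7;python3 - <<'E'
from h import *
np.set_printoptions(precision=4,suppress=True)
c=cap('scene','s6.png');a=c['image'];cv2.imwrite('pics/s6z.png',cv2.resize(a[80:260,180:360],None,fx=4,fy=3.3))
p=bot.read_state()['position']; print('tcp px',proj(c,[p,[.527,-.0505,.124]]), 'knob', [ (r['xy'],at(c,r['xy'],.098)) for r in place_of('scene','knob_grip')])
E
```

```text
t 18.73 p [532.2 -55.9 171.4] yaw -92.1 tilt [ 0.02 -0.02] F [-1.2 -0.4  1. ] op 0.997 q [-18.  27.  99.  -1.  53.  75.] d [ -5.2   5.4 -31.4] 0.4 n 1
[[[np.float64(-5.2), np.float64(5.4), np.float64(31.4)], np.float64(-0.007)]]
tcp px [[265.5412 150.5407]
 [269.4888 165.9421]] knob [([271.6, 174.7], array([ 0.5256, -0.0455,  0.098 ]))]
```

View pics/s6z.png

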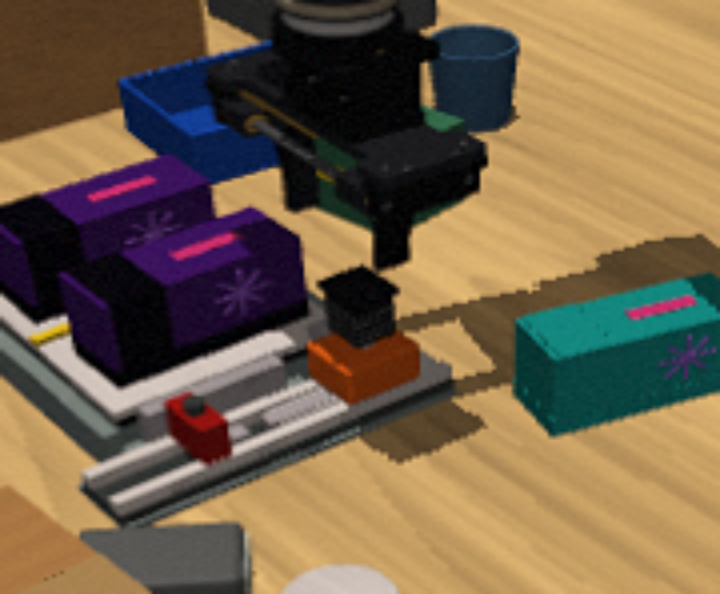

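Request:
{"method": "send_rows", "body": {"motion": [[[-4,4,8],0],[[-2,2,14],0],[[0,1,14],0],[[0,1,12],0],[[0,0,8],0]]}}

```text
time_s: 19.25
position: [0.5304, -0.0526, 0.1166]
tcp_rot: [[-0.039, -0.999, 0.031], [-0.999, 0.039, -0.024], [0.023, -0.032, -0.999]]
force: [-0.6, 0.5, 0.2]
opening: 1.002
```

```bash
python3 p.py .526 -.0505 .079 -91.7
```

```text
t 19.25 p [530.4 -52.6 116.6] yaw -92.2 tilt [ 0.031 -0.024] F [-0.6  0.5  0.2] op 1.002 q [-17.  32. 102.  -1.  44.  76.] d [ -4.4   2.1 -37.6] 0.5 n 1
[[[np.float64(-1.9), np.float64(4.5), np.float64(37.6)], np.float64(-0.01)]]
```

Request:
{"method": "send_rows", "body": {"motion": [[[-3,4,8],0],[[-1,2,10],0],[[0,1,8],0],[[0,0,4],0],[[0,0,0],0]]}}

```text
time_s: 19.67
position: [0.5253, -0.0494, 0.0837]
tcp_rot: [[-0.04, -0.999, 0.032], [-0.999, 0.04, -0.024], [0.023, -0.033, -0.999]]
force: [0.6, -0.4, 0.1]
opening: 0.997
```

```bash
python3 p.py .526 -.0505 .079 -91.7
```

```text
t 19.67 p [525.3 -49.4  83.7] yaw -92.3 tilt [ 0.032 -0.024] F [ 0.6 -0.4  0.1] op 0.997 q [-17.  34. 104.  -1.  39.  76.] d [ 0.7 -1.1 -4.7] 0.6 n 1
[[[np.float64(1.1), np.float64(-0.7), np.float64(4.7)], np.float64(-0.011)]]
```

Request:
{"method": "send_rows", "body": {"motion": [[[1,0,3],0],[[0,0,2],0],[[0,0,0],0],[[0,0,0],0],[[0,0,0],0]], "gripper": 1}}

```text
time_s: 20.08
position: [0.5273, -0.0514, 0.0795]
tcp_rot: [[-0.041, -0.999, 0.036], [-0.999, 0.04, -0.025], [0.024, -0.037, -0.999]]
force: [0.3, -0.9, -0.4]
opening: 0.705
```

Request:
{"method": "send_rows", "body": {"motion": [[[0,0,0],0],[[0,0,0],0],[[0,0,0],0],[[0,0,0],0],[[0,0,0],0]]}}

```text
time_s: 20.5
position: [0.5279, -0.0551, 0.0803]
tcp_rot: [[-0.039, -0.999, 0.038], [-0.999, 0.038, -0.031], [0.029, -0.039, -0.999]]
force: [0.2, 2.3, 1.1]
opening: 0.454
```

Request:
{"method": "send_rows", "body": {"motion": [[[0,0,0],0],[[0,0,0],0],[[0,0,0],0],[[0,0,0],0],[[0,0,0],0]]}}

```text
time_s: 20.92
position: [0.528, -0.0549, 0.0803]
tcp_rot: [[-0.039, -0.999, 0.038], [-0.999, 0.037, -0.03], [0.029, -0.039, -0.999]]
force: [-0.0, -0.8, -0.0]
opening: 0.457
```

```bash
python3 p.py .526 -.0505 .093 -91.7
```

```text
t 20.92 p [528.  -54.9  80.3] yaw -92.2 tilt [ 0.038 -0.03 ] F [-0.  -0.8 -0. ] op 0.457 q [-17.  35. 104.  -2.  38.  76.] d [-2.   4.4 12.7] 0.5 n 1
[[[np.float64(-4.3), np.float64(2.1), np.float64(-12.7)], np.float64(-0.009)]]
```

Request:
{"method": "send_rows", "body": {"motion": [[[0,0,0],0],[[0,0,0],0],[[0,0,0],0],[[0,0,3],0],[[0,0,3],0]], "gripper": 0.4}}

```text
time_s: 21.33
position: [0.5288, -0.0547, 0.0748]
tcp_rot: [[-0.038, -0.998, 0.04], [-0.999, 0.037, -0.031], [0.03, -0.041, -0.999]]
force: [0.4, 0.3, 0.1]
opening: 0.591
```

Request:
{"method": "send_rows", "body": {"motion": [[[0,1,1],0],[[0,0,0],0],[[0,0,0],0],[[0,0,0],0],[[0,0,0],0]]}}

```text
time_s: 21.75
position: [0.5271, -0.0543, 0.0726]
tcp_rot: [[-0.038, -0.999, 0.038], [-0.999, 0.037, -0.03], [0.029, -0.039, -0.999]]
force: [-0.2, 0.1, -0.9]
opening: 0.601
```

```bash
python3 p.py .526 -.0535 .074 -91.7
```

```text
t 21.75 p [527.1 -54.3  72.6] yaw -92.2 tilt [ 0.038 -0.03 ] F [-0.2  0.1 -0.9] op 0.601 q [-17.  36. 105.  -2.  37.  76.] d [-1.1  0.8  1.4] 0.5 n 1
[[[np.float64(-0.8), np.float64(1.1), np.float64(-1.4)], np.float64(-0.008)]]
```

Request:
{"method": "send_rows", "body": {"motion": [[[0,0,0],0],[[0,0,0],0],[[0,0,0],0],[[0,0,0],0],[[0,0,0],0]], "gripper": 1}}

```text
time_s: 22.17
position: [0.5272, -0.0554, 0.0728]
tcp_rot: [[-0.037, -0.999, 0.038], [-0.999, 0.036, -0.032], [0.03, -0.039, -0.999]]
force: [0.8, -0.8, -0.7]
opening: 0.449
```

Request:
{"method": "send_rows", "body": {"motion": [[[0,0,0],0],[[0,0,0],0],[[0,0,0],0],[[0,0,0],0],[[0,0,0],0]]}}

```text
time_s: 22.58
position: [0.5272, -0.0553, 0.0728]
tcp_rot: [[-0.038, -0.999, 0.038], [-0.999, 0.036, -0.032], [0.03, -0.039, -0.999]]
force: [0.0, -1.7, -0.6]
opening: 0.453
```

```bash
python3 p.py .526 -.0535 .087 -91.7
```

```text
t 22.58 p [527.2 -55.3  72.8] yaw -92.2 tilt [ 0.038 -0.032] F [ 0.  -1.7 -0.6] op 0.453 q [-17.  36. 105.  -2.  37.  76.] d [-1.2  1.8 14.2] 0.5 n 1
[[[np.float64(-1.8), np.float64(1.2), np.float64(-14.2)], np.float64(-0.008)]]
```

Request:
{"method": "send_rows", "body": {"motion": [[[0,0,-3],0],[[0,0,-3],0],[[0,0,-3],0],[[0,0,-3],0],[[0,0,0],0]]}}

```text
time_s: 23.0
position: [0.5271, -0.0553, 0.0843]
tcp_rot: [[-0.038, -0.999, 0.038], [-0.999, 0.036, -0.032], [0.03, -0.039, -0.999]]
force: [1.4, -2.9, -6.5]
opening: 0.451
```

```bash
python3 p.py .526 -.0535 .087 -91.7;python3 - <<'E'
from h import *
c=cap('scene','s7.png');a=c['image'];cv2.imwrite('pics/s7z.png',cv2.resize(a[100:230,200:330],None,fx=6,fy=4.5,interpolation=cv2.INTER_CUBIC))
E
```

```text
t 23.0 p [527.1 -55.3  84.3] yaw -92.2 tilt [ 0.038 -0.032] F [ 1.4 -2.9 -6.5] op 0.451 q [-17.  34. 104.  -2.  39.  76.] d [-1.1  1.8  2.7] 0.5 n 1
[[[np.float64(-1.7), np.float64(1.1), np.float64(-2.7)], np.float64(-0.008)]]
```

View pics/s7z.png

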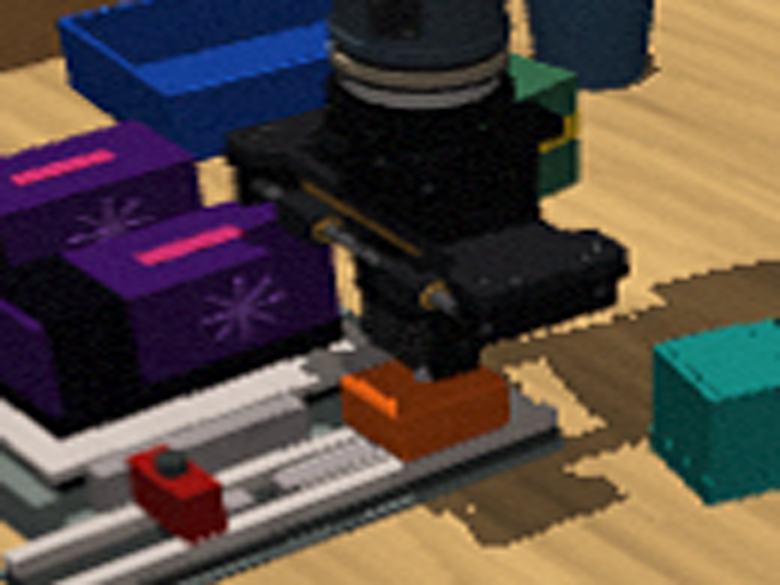

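Request:
{"method": "send_rows", "body": {"motion": [[[0,0,-2],0],[[0,-2,0],0],[[0,-4,0],0],[[0,-5,0.2],0],[[0,-5,0.2],0]]}}

```text
time_s: 23.47
position: [0.537, -0.0554, 0.0845]
tcp_rot: [[-0.036, -0.999, 0.023], [-0.999, 0.036, -0.03], [0.029, -0.024, -0.999]]
force: [-2.4, -3.9, -6.6]
opening: 0.447
```

```bash
python3 p.py .58 -.0565 .087 -91.7
```

```text
t 23.47 p [537.  -55.4  84.5] yaw -92.1 tilt [ 0.023 -0.03 ] F [-2.4 -3.9 -6.6] op 0.447 q [-17.  35. 102.  -2.  41.  76.] d [43.  -1.1  2.5] 0.4 n 2
[[[np.float64(-0.2), np.float64(-21.5), np.float64(-1.2)], np.float64(-0.003)], [[np.float64(-0.2), np.float64(-21.5), np.float64(-1.2)], np.float64(-0.003)]]
```

Request:
{"method": "send_rows", "body": {"motion": [[[0,-5,-1.5],0],[[0,-6,0],0],[[0,-6,0.1],0],[[0,-6,0.1],0],[[0,-6,0.1],0]]}}

```text
time_s: 23.88
position: [0.5667, -0.0563, 0.0852]
tcp_rot: [[-0.036, -0.999, 0.017], [-0.999, 0.036, -0.029], [0.028, -0.018, -0.999]]
force: [-3.5, -3.1, -6.2]
opening: 0.454
```

```bash
python3 p.py .6 -.0565 .087 -91.7
```

```text
t 23.88 p [566.7 -56.3  85.2] yaw -92.1 tilt [ 0.017 -0.029] F [-3.5 -3.1 -6.2] op 0.454 q [-16.  37.  98.  -2.  44.  77.] d [33.3 -0.2  1.8] 0.4 n 1
[[[np.float64(-1.0), np.float64(-33.3), np.float64(-1.8)], np.float64(-0.007)]]
```

Request:
{"method": "send_rows", "body": {"motion": [[[0,-6,-1],0],[[0,-6,-0.5],0],[[0,-6,0],0],[[0,-5,0],0],[[0,-4,0],0]]}}

```text
time_s: 24.3
position: [0.5971, -0.0572, 0.0869]
tcp_rot: [[-0.036, -0.999, 0.017], [-0.999, 0.036, -0.029], [0.028, -0.018, -0.999]]
force: [-2.4, -3.3, -6.5]
opening: 0.453
```

```bash
python3 p.py .615 -.058 .087 -91.7;python3 - <<'E'
from h import *
c=cap('scene','s8.png');a=c['image'];cv2.imwrite('pics/s8z.png',cv2.resize(a[120:250,180:310],None,fx=6,fy=4.5,interpolation=cv2.INTER_CUBIC))
E
```

```text
t 24.3 p [597.1 -57.2  86.9] yaw -92.1 tilt [ 0.017 -0.029] F [-2.4 -3.3 -6.5] op 0.453 q [-15.  38.  93.  -2.  47.  78.] d [17.9 -0.8  0.1] 0.4 n 1
[[[np.float64(0.1), np.float64(-17.9), np.float64(-0.1)], np.float64(-0.006)]]
```

View pics/s8z.png

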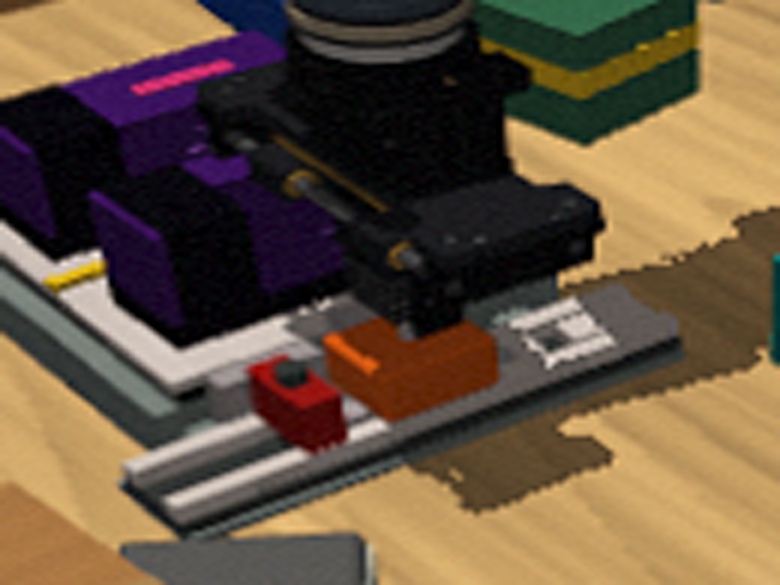

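Request:
{"method": "send_rows", "body": {"motion": [[[0,-3,0],0],[[0,-2,0],0],[[0,-2,0],0],[[0,-2,0],0],[[0,-2,0],0]]}}

```text
time_s: 24.77
position: [0.6095, -0.0576, 0.0869]
tcp_rot: [[-0.036, -0.999, 0.018], [-0.999, 0.036, -0.029], [0.028, -0.019, -0.999]]
force: [-2.4, -3.7, -6.9]
opening: 0.451
```

```bash
python3 p.py .615 -.058 .087 -91.7
```

```text
t 24.77 p [609.5 -57.6  86.9] yaw -92.1 tilt [ 0.018 -0.029] F [-2.4 -3.7 -6.9] op 0.451 q [-15.  39.  91.  -2.  49.  78.] d [ 5.5 -0.4  0.1] 0.4 n 1
[[[np.float64(0.2), np.float64(-5.5), np.float64(-0.1)], np.float64(-0.006)]]
```

Slow to ~1 mm rows now.

Request:
{"method": "send_rows", "body": {"motion": [[[0,-1,0],0],[[0,-1,0],0],[[0,-1,0],0],[[0,-1,0],0],[[0,-1,0],0]]}}

```text
time_s: 25.18
position: [0.6149, -0.0578, 0.087]
tcp_rot: [[-0.036, -0.999, 0.017], [-0.999, 0.036, -0.029], [0.028, -0.018, -0.999]]
force: [-2.7, -3.1, -6.1]
opening: 0.449
```

Request:
{"method": "send_rows", "body": {"motion": [[[0,-1,0],0],[[0,-1,0],0],[[0,-1,0],0],[[0,0,0],0],[[0,0,0],0]]}}

```text
time_s: 25.6
position: [0.6145, -0.0578, 0.086]
tcp_rot: [[-0.036, -0.999, 0.009], [-0.999, 0.036, -0.028], [0.028, -0.01, -1.0]]
force: [-1.7, -3.0, -6.4]
opening: 0.45
```

```bash
python3 p.py .62 -.058 .087 -91.7;python3 - <<'E'
from h import *
c=cap('scene','s9.png');a=c['image'];cv2.imwrite('pics/s9z.png',cv2.resize(a[120:250,180:310],None,fx=6,fy=4.5,interpolation=cv2.INTER_CUBIC))
E
```

```text
t 25.6 p [614.5 -57.8  86. ] yaw -92.1 tilt [ 0.009 -0.028] F [-1.7 -3.  -6.4] op 0.45 q [-15.  39.  90.  -2.  50.  78.] d [ 5.5 -0.2  1. ] 0.4 n 1
[[[np.float64(0.0), np.float64(-5.5), np.float64(-1.0)], np.float64(-0.006)]]
```

View pics/s9z.png

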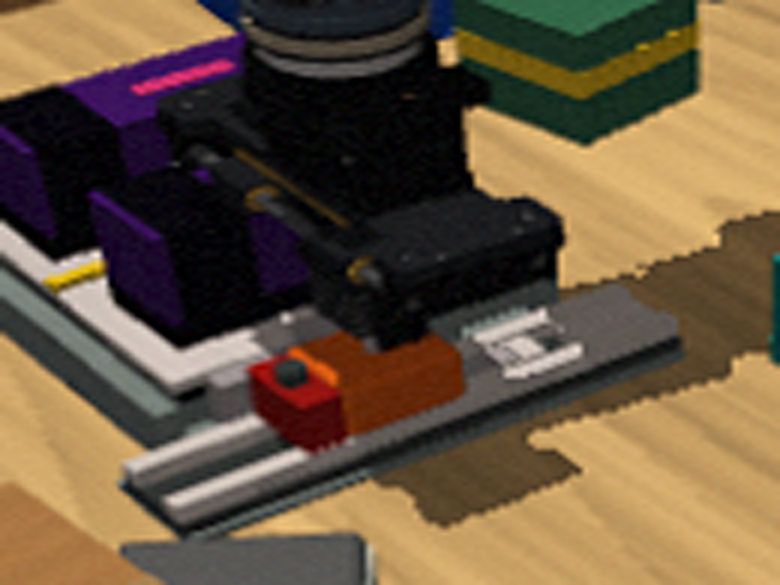

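Request:
{"method": "send_rows", "body": {"motion": [[[0,-0.5,3],0],[[0,0,3],0],[[0,0,3],0],[[0,0,3],0],[[0,0,0],0]]}}

```text
time_s: 26.07
position: [0.6145, -0.0577, 0.0735]
tcp_rot: [[-0.036, -0.999, 0.008], [-0.999, 0.035, -0.028], [0.027, -0.009, -1.0]]
force: [-2.8, -2.2, -3.9]
opening: 0.451
```

```bash
python3 p.py .62 -.058 .087 -91.7
```

```text
t 26.07 p [614.5 -57.7  73.5] yaw -92.0 tilt [ 0.008 -0.028] F [-2.8 -2.2 -3.9] op 0.451 q [-15.  41.  90.  -2.  48.  78.] d [ 5.5 -0.3 13.5] 0.3 n 1
[[[np.float64(0.1), np.float64(-5.5), np.float64(-13.5)], np.float64(-0.006)]]
```

Request:
{"method": "send_rows", "body": {"motion": [[[0,0,0],0],[[0,0,0],0],[[0,0,0],0],[[0,0,0],0],[[0,0,0],0]], "gripper": 0.3}}

```text
time_s: 26.48
position: [0.6227, -0.0569, 0.0783]
tcp_rot: [[-0.036, -0.999, 0.026], [-0.999, 0.036, -0.028], [0.027, -0.027, -0.999]]
force: [0.5, 0.5, -0.3]
opening: 0.679
```

Request:
{"method": "send_rows", "body": {"motion": [[[0,0,-4],0],[[0,0,-10],0],[[0,0,-20],0],[[0,0,-30],0],[[0,0,-30],0]]}}

```text
time_s: 26.9
position: [0.6173, -0.0528, 0.172]
tcp_rot: [[-0.036, -0.999, 0.016], [-0.999, 0.036, -0.025], [0.024, -0.017, -1.0]]
force: [0.5, 0.4, 0.3]
opening: 0.698
```

Request:
{"method": "send_rows", "body": {"motion": [[[0,0,-30],0],[[0,15,-30],0],[[-10,30,-20],0],[[-15,35,0],0],[[-20,35,0],0]]}}

```text
time_s: 27.32
position: [0.5127, -0.0056, 0.2646]
tcp_rot: [[-0.041, -0.998, 0.05], [-0.999, 0.039, -0.033], [0.031, -0.051, -0.998]]
force: [-0.1, 1.2, 0.7]
opening: 0.7
```

Request:
{"method": "send_rows", "body": {"motion": [[[-30,10,0],0],[[-36,0,0],0],[[-36,0,0],0],[[-36,0,0],0],[[-20,0,0],0]]}}

```text
time_s: 27.73
position: [0.4999, 0.1579, 0.2669]
tcp_rot: [[-0.048, -0.997, 0.055], [-0.998, 0.047, -0.032], [0.03, -0.056, -0.998]]
force: [1.2, -0.1, 1.0]
opening: 0.703
```

```bash
python3 p.py .62 -.058 .087 -91.7;python3 - <<'E'
from h import *
np.set_printoptions(precision=4,suppress=True)
c=cap('scene','s10.png');a=c['image'];cv2.imwrite('pics/s10z.png',cv2.resize(a[110:250,170:310],None,fx=5.5,fy=4.2,interpolation=cv2.INTER_CUBIC))
for t,z in [('pack_a',.05),('deck_top',.05),('knob_grip',.098)]:
    for r in place_of('scene',t)[:3]: print(t,round(r['p'],2),np.round(r['xy']),at(c,r['xy'],z))
c=cap('top','t10.png');a=c['image'];cv2.imwrite('pics/t10z.png',cv2.resize(a[130:222,350:460],None,fx=7,fy=6.5,interpolation=cv2.INTER_CUBIC))
for t,z in [('pack_a',.05),('deck_top',.05),('knob_grip',.098)]:
    for r in place_of('top',t)[:3]: print(t,round(r['p'],2),np.round(r['xy']),at(c,r['xy'],z))
E
```

```text
t 27.73 p [499.9 157.9 266.9] yaw -92.8 tilt [ 0.055 -0.032] F [ 1.2 -0.1  1. ] op 0.703 q [  7.  18.  95.  -2.  64. 100.] d [ 120.1 -215.9 -179.9] 1.1 n 8
[[[np.float64(26.2), np.float64(-16.3), np.float64(22.5)], np.float64(-0.002)], [[np.float64(26.3), np.float64(-16.2), np.float64(22.5)], np.float64(-0.002)], [[np.float64(26.3), np.float64(-16.2), np.float64(22.5)], np.float64(-0.002)], [[np.float64(26.3), np.float64(-16.1), np.float64(22.5)], np.float64(-0.002)], [[np.float64(26.4), np.float64(-16.1), np.float64(22.5)], np.float64(-0.002)]]
[[[np.float64(26.4), np.float64(-16.0), np.float64(22.5)], np.float64(-0.002)], [[np.float64(26.5), np.float64(-15.9), np.float64(22.5)], np.float64(-0.002)], [[np.float64(26.5), np.float64(-15.9), np.float64(22.5)], np.float64(-0.002)]]
pack_a 0.79 [456. 290.] [0.4375 0.4797 0.05  ]
pack_a 0.66 [228. 180.] [ 0.5942 -0.1566  0.05  ]
knob_grip 0.88 [240. 190.] [ 0.6237 -0.0467  0.098 ]
knob_grip 0.47 [222. 259.] [0.7823 0.118  0.098 ]
pack_a 0.78 [395. 180.] [ 0.583  -0.1478  0.05  ]
pack_a 0.75 [433. 176.] [ 0.5994 -0.2683  0.05  ]
pack_a 0.72 [203. 239.] [0.3947 0.4516 0.05  ]
deck_top 0.59 [414. 178.] [ 0.5928 -0.2067  0.05  ]
knob_grip 0.45 [369. 169.] [ 0.6083 -0.0586  0.098 ]
```

View pics/s10z.png

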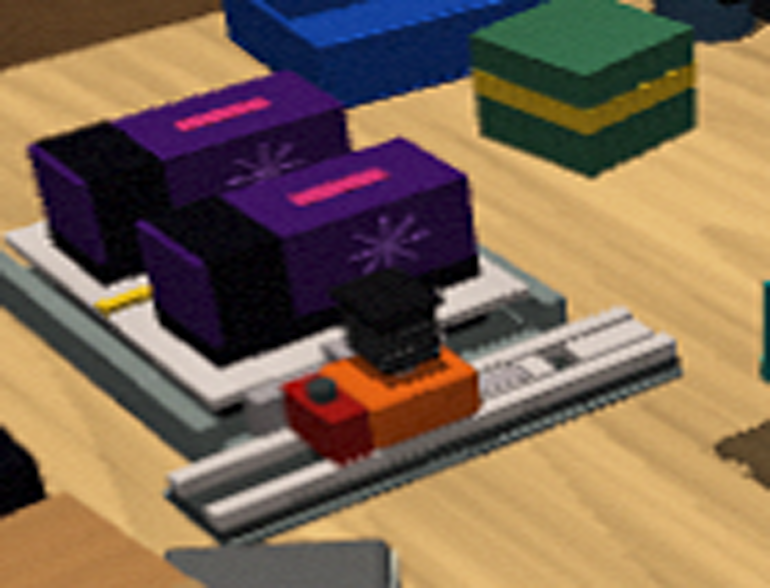

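View pics/t10z.png

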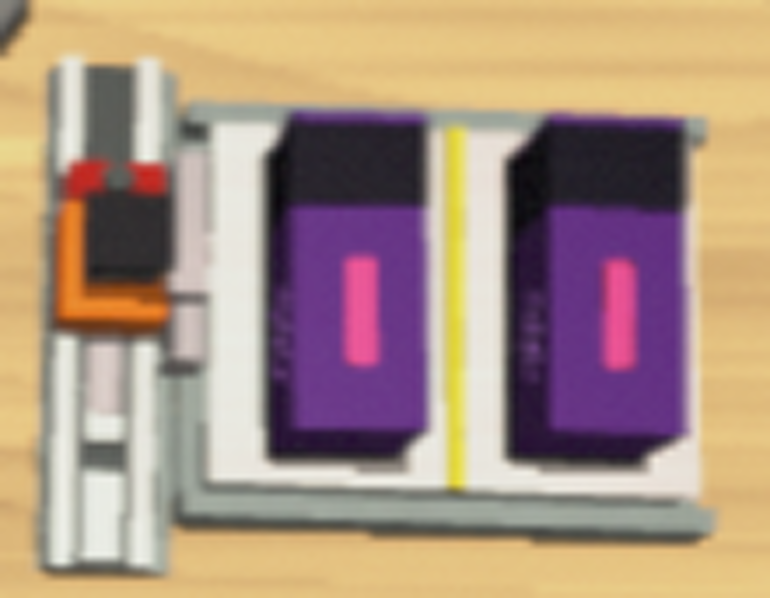

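```bash
python3 - <<'E'
from h import *
np.set_printoptions(precision=4,suppress=True)
c=cap('top')
s=(7,6.5);o=(350,130)
def P(q,z): return np.array([at(c,((x+.5)/s[0]-.5+o[0],(y+.5)/s[1]-.5+o[1]),z) for x,y in q])
D=P([(210,122),(700,134),(700,497),(207,485)],.05);print('deck',D.mean(0))
ax=np.array([np.cos(-.031),np.sin(-.031)]);ay=np.array([-ax[1],ax[0]]);dc=np.array([.594,-.2085])
for q in ([(293,118),(427,118),(425,433),(292,433)],[(550,120),(688,122),(687,437),(550,435)]):
    A=P(q,.13);m=A.mean(0);e=A[0]+A[1]-A[2]-A[3];w=A[0]-A[1];print(m,'deckframe',(m[:2]-dc)@ax,(m[:2]-dc)@ay,'yaw',np.degrees(np.arctan2(e[1],e[0])),'len',np.linalg.norm(e)/2,np.linalg.norm(w))
cs=cap('scene')
xk=P([(86,195),(170,195),(170,280),(86,275)],.124).mean(0);print('cap top',xk)
for z in (.124,.134): 
    k=P([(86,195),(170,195),(170,280),(86,275)],z).mean(0); uv=proj(cs,[k])[0]; print(z,'zoom px',(uv-[170,110])*[5.5,4.2])
E
```

```text
deck [ 0.5949 -0.2089  0.05  ]
[ 0.5918 -0.1506  0.13  ] deckframe -0.003998547195122685 0.057802512761565866 yaw -1.8137720545180953 len 0.14862652845463353 0.0575606911329125
[ 0.591  -0.2606  0.13  ] deckframe -0.0013949870460821274 -0.0521898156389005 yaw -2.554017084158144 len 0.14843493655544776 0.05899265668444632
cap top [ 0.6106 -0.0531  0.124 ]
0.124 zoom px [394.9855 288.2113]
0.134 zoom px [399.2796 273.8694]
```

```bash
python3 -c "
from rig import bot
print(bot.read_state()['time_s'],bot.hand_in())"
```

```text
the job is handed in; nothing more can be done
28.2333 None
```

I set both purple packs on the deck, locked the lift and handed the job in at 28.2 s. No verdict was reported, so what follows rests on my own last checks.

- **Packs:** both stand upright, one each side of the rib. They sit about 58 mm and 52 mm from it, within 4 mm of mid-deck, and within about 1° of its direction.
- **Deck:** it is fully down. Its top fits 50 mm above the bench in the top picture.
- **Lock:** the slide ran about 88 mm to the red stop. I pushed at 1 mm per step at the end, with about 3 N on the wrist.
- **Knob:** the pin dropped while I still held the knob. After release, the two camera views put the cap top at about 124 mm, the pin-in height.
- **Robot and bystanders:** the gripper is clear of everything. I kept clear of the bystanders and saw none displaced, but I did not measure their positions again.

**What did not go as planned:**
- The fingers closed on the knob's cap (about 39.5 mm) rather than its 34 mm grip. Regripping lower did not change that, but the hold was firm enough to pull and slide.
- The tool tilted by up to about 3° during moves. The packs still came down flat.
- In the last pictures the network's positions for one pack and the knob were off by up to about 15 mm from what I measured. I relied on the corner measurements.

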